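# Refill the carton magazine under its weighted arm

### The arm

A 6-joint arm with a two-finger parallel gripper is mounted at the origin on the work surface. World frame = base frame: x ahead of the robot, y to its left, z up, the work surface at z = 0. Lengths are in m, angles in rad, forces in N, time in s.
With the tool pointing down it reaches from about 0.375 to 0.9 m from the base axis. Payload 3.1 kg.
Tool frame: the origin (TCP) lies midway between the tips of the shut fingers; the grasp point (between the pads) lies 19 mm behind it (pinch_z is the distance from the TCP to the grasp point, in m); y points along the fingers, z is the direction in which the jaws open and shut, and the axes are right-handed (so a half turn about y gives the same grasp; the last joint's range is limited). The gripper opens to 87 mm and grips with 3 to 60 N. Pads are 19 mm wide; open, the fingers measure 117 mm over their backs; the gripper's body (75 mm by 190 mm) begins 51 mm behind the grasp point.
Start: joints at [1.028, 0.527, 1.433, -0, 1.181, -0.178], TCP at [0.223, 0.584, 0.223] pointing down, gripper open.
Joint ranges: [-3.08, 3.08], [-0.75, 2.2], [0.22, 2.44], [-1.43, 4.57], [0, 2.65], [-2.85, 2.85]. Speed limits (rad/s): [2.79, 2.79, 3.14, 3.14, 3.14, 3.14].

### API

Orientations are given as a unit quaternion [x, y, z, w].
In Python, from rig import * gives the robot as it stands.
- The arm moves only by the tool drive_tool, never from a script. Its argument "plan" is a list of rows, each a list of 7 numbers: the shift along the tool's x, y, z in mm, then the turn, a rotation vector about the tool's x, y, z in degrees, then the finger opening in mm, from 0 to 87. A call has 1 to 10 rows; each row is the pose to reach, as a shift and turn from the pose commanded when the call began, along the tool's axes at that moment; what a row does not reach only later rows make up. A row lasts 1/10 s, in which the tool goes at most 50 mm and 8.59 degrees, less where a joint would pass 70% of its speed; a pose out of reach is approached as far as the arm can. A call with a gripper value outside its range is refused whole. The fingers move at their own pace and stop on an object; "newtons" is the grip in N (left out, the last holds). Time passes only in rows, so rows that repeat a pose let the fingers close. It gives the time, the measured TCP pose, the force and the opening at its end, in the units of the state.
- get_obs(): the state, without advancing time (a new reading comes with each control period).
- camera(name): name is "scene" or "top" or "wrist"; returns the picture (384x512x3 uint8, blue, green, red); there is no depth.
- get_calibration(name): a dict with "fx", "fy", "cx", "cy" (pixels), "D" ([k1, k2, p1, p2, k3] as OpenCV has them; the pictures are not rectified), "origin" and "rotation" of the camera in the world; the wrist camera has in their place "tool_from_camera" (4x4, takes a point from camera to tool coordinates, whose origin is the TCP and whose axes are the tool frame's). Camera axes: x right, y down, z forward; pixel columns grow to the right and rows downward; lengths in m; the calibration is good to about 2 mm. A picture is of the moment at which its call begins: read the wrist's pose just before it. get_calibration takes no time and is no camera call.
- hand_in(): hands the job in, once; it reports no verdict.
Trained networks look in the newest picture that a camera, given by its name, has taken for a name from the list of things; names that differ only in an ending like _2 or _b are one class to them, and where a whole thing is asked for, a point or a joint stands for the part that bears it (a point fixed in the world has none). Each returns a list of dicts, best first, with "conf" (0 to 1); they miss things now and then, are a little off and sometimes report something else, mostly with a low value. They report only what shows in the picture. A call takes as long as a camera call. They do not tell look-alikes from the thing itself.
- spot_in(camera, target): "location" ([column, row] in pixels, amid what is visible of it).
- mark_of(camera, target): "location" ([column, row] in pixels: a listed point, or the origin of a listed thing).
The state is a dict: "time": time; "q": joint angles; "joint_velocities": joint speeds; "joint_torque": joint torques, N m; "position": TCP position; "tool_rot": TCP orientation; "ft_force": force on the tool from outside, world axes, zero at the start; "moment": the same for the moment, N m; "grip_width": finger opening in m.
Only numpy, scipy, OpenCV 4.12 (cv2) and the standard library are available. Lean on these libraries where they do the work, as an engineer would, in place of code of your own. Each camera call takes 0.05 s, during which the arm holds its last target. There are 200 camera calls.

### The job

Refill the screw-carton magazine on the counter: first lift the keeper post over its hump and slide it aside to the far end of its rail, then tuck every loose carton lying on the counter flat onto the pile under the weighted arm, lengthwise, square and pushed fully back. When all are in, bring the keeper back over the hump to stand down in front of the middle of the pile. Turn the counter's knob back to its zero stop too, at any time, and leave the tape roll and the jar alone.

Things in the scene. Friction and masses are not known exactly. Their poses are not given: they have to be found in the camera images.
- holder: Carton magazine, fixed to the counter (place and turn vary). Grey base plate, top 12 mm above the counter. Origin at the plate's underside, below the centre of the pile; x points from the open front to the back, y to its left, z up. Other entries give mm in this frame. Cartons lie flat on the plate in one pile, long axis along x. The pile starts with one and has room for four.
- pile_home (a point): Point on the plate's top at the centre of the pile, x=0, y=0, z=12; axes of the magazine. A carton fully home has its centre at x=0 to 2, y=0, its back end against two posts with faces at x=82. Side guides, 66 apart inside, stand from x=20 to 95, up to z=87, with a flared mouth from x=-3. The front part of the pile, x=-80 to -5, is open at the sides and above.
- press_pad (a point): Underside of the steel roller (36 wide, radius 8) near the end of the weighted arm, pressing on the pile at x=20 with about 2 N. The arm is hinged behind the pile at x=160, z=50 and falls by its weight. The point's axes are the magazine's when one carton lies below, and turn with the arm.
- lip_tip (a point): Middle of the free front end of the arm's upturned lip, a plate 52 long, 36 wide, running from the roller up toward the open front, 32 degrees steep with one carton below and 9 more with each further one. A carton pushed level over the pile from the front meets the lip with its leading edge and lifts the arm by itself (under 10 N), if its nose came down in front of this point.
- press_arm (a joint): Angle of the weighted arm, rad: 0 when resting on one carton, growing as it rises, about 0.15 per carton.
- keeper (a joint): Keeper post's sideways travel along its rail, m: 0 = in front of the middle of the pile (closed), 0.14 = end of travel toward the magazine's -y (open). A hump on the rail blocks it unless it is first lifted; closed, it has about 12 mm of play. Friction about 1 N.
- keeper_lift (a joint): Height by which the keeper post is lifted off its rail, m: 0 = down, 0.04 = most. It needs more than 0.014 to pass the hump either way; it drops by its own weight, about 2 N.
- keeper_head (a point): Centre of the keeper post's black square head, 24 x 24 mm in plan, 44 mm high (22 above and below this point), 110 mm above the counter when down; axes of the magazine. Below it a steel post 22 x 22 mm. Closed, its back face is 14 mm in front of cartons that are home.
- hump (a point): Top of the detent hump on the keeper's rail, 12 mm long along the rail, 14 mm high; at x=-105, y=-30, z=30. The rail runs along y at x=-105 from y=45 to -170, its top at z=16.
- counter (a joint): Angle of the counter's reset knob, rad: 0 = zero stop, where the bar's white mark points to the longest tick, straight toward the open front; grows clockwise seen from above (to 2.6), so resetting is turning counter-clockwise until it stops. It stays where it is left.
- counter_grip (a point): On the knob's vertical axis, 49 mm above the counter, at x=-70, y=140. A black disc (diameter 48 mm) with an upright bar across it, 46 mm long, 14 mm thick, from 25 mm below this point to 7 mm above. x is along the bar (white mark at its -x end), z up. Turning takes 0.04 N m.
- c0_center (a point): Flat cardboard carton of screws, 160 x 50 x 20 mm (x, y, z), about 0.25 kg (hidden variation), a white label on top, otherwise alike at both ends (either end may go first). The point is its centre, half-way up (10 mm over its underside); x is its long axis, z up. This one lies in the magazine at the start, under the arm.
- c1_center (a point): Flat cardboard carton of screws, 160 x 50 x 20 mm (x, y, z), about 0.25 kg (hidden variation), a white label on top, otherwise alike at both ends (either end may go first). The point is its centre, half-way up (10 mm over its underside); x is its long axis, z up. Starts flat on the counter beside the magazine; may be absent.
- c2_center (a point): Flat cardboard carton of screws, 160 x 50 x 20 mm (x, y, z), about 0.25 kg (hidden variation), a white label on top, otherwise alike at both ends (either end may go first). The point is its centre, half-way up (10 mm over its underside); x is its long axis, z up. Starts flat on the counter beside the magazine; may be absent.
- c3_center (a point): Flat cardboard carton of screws, 160 x 50 x 20 mm (x, y, z), about 0.25 kg (hidden variation), a white label on top, otherwise alike at both ends (either end may go first). The point is its centre, half-way up (10 mm over its underside); x is its long axis, z up. Starts flat on the counter beside the magazine; may be absent.
- c4_center (a point): Flat cardboard carton of screws, 160 x 50 x 20 mm (x, y, z), about 0.25 kg (hidden variation), a white label on top, otherwise alike at both ends (either end may go first). The point is its centre, half-way up (10 mm over its underside); x is its long axis, z up. Starts flat on the counter beside the magazine; may be absent.
- tape: Bystander: roll of packing tape lying flat, 90 mm across, 45 mm high; origin at the centre of its underside.
- jar: Bystander: closed glass jar, 72 mm across, 90 mm high; origin at the centre of its underside.
Things that resemble listed ones, but are neither listed nor needed, are in the scene too. What is shaped like the part that bears c4_center but green or red is not meant.

How it is judged:
By the outcome, as a careful person would: the job done as asked, in the order asked, and still so for the second after the job is handed in, with the robot touching nothing.
Of c1, c2, c3, c4 only 2 to 3 are there at a start; the rules pass over those that are not, and their reading is None.
At some moment in a run one of c1, c2, c3, c4 may be knocked a few centimetres aside while the robot is not near it.
Once in a run the grip may slacken for a moment while it holds something.
It also fails if it takes over 210 s, if anything falls off the work surface, if the arm or the gripper's body presses on something with over 40 N, if the wrist force passes 120 N, or if a joint passes its speed limit or range.

## Working session

There is one attempt and no reset: what is moved stays moved. The work goes in short steps, Python scripts to look and compute and a tool call to move; the robot and the scene stay as the last step left them, time stands still between calls to the robot, and variables do not carry over. Pictures are saved under pics/ and viewed, about 12 in all and at most 16, crops included, and the job is handed in when it is done.

Besides the shell and the picture viewer there is one more tool, called after "Call:" as name(argument=value, ...), one argument or row to a line, values as JSON. drive_tool: Moves the arm, as the interface text tells. Its arguments: {"type":"object","properties":{"plan":{"type":"array","items":{"type":"array","items":{"type":"number"}}},"newtons":{"type":"number"}},"required":["plan"]}

```bash
ls; mkdir -p pics; cat > h.py <<'E'
from rig import *
import numpy as np, cv2
from scipy.spatial.transform import Rotation as R
def pose(o=None):
    o=o or get_obs(); T=np.eye(4); T[:3,:3]=R.from_quat(o["tool_rot"]).as_matrix(); T[:3,3]=o["position"]; return T
def cam(name):
    c=get_calibration(name); K=np.array([[c["fx"],0,c["cx"]],[0,c["fy"],c["cy"]],[0,0,1.]])
    if "origin" in c:
        T=np.eye(4); T[:3,:3]=np.array(c["rotation"]); T[:3,3]=c["origin"]
    else: T=pose()@np.array(c["tool_from_camera"])
    return K,np.array(c["D"],float),T
def ray(name,px,z,C=None):
    "pixels -> world at height z"
    K,D,T=C or cam(name)
    u=cv2.undistortPoints(np.array(px,float).reshape(-1,1,2),K,D).reshape(-1,2)
    d=np.c_[u,np.ones(len(u))]@T[:3,:3].T
    return T[:3,3]+d*((z-T[2,3])/d[:,2])[:,None]
def proj(name,P,C=None):
    K,D,T=C or cam(name); Ti=np.linalg.inv(T)
    return cv2.projectPoints(np.array(P,float).reshape(-1,1,3),cv2.Rodrigues(Ti[:3,:3])[0],Ti[:3,3],K,D)[0].reshape(-1,2)
E
python3 - <<'E'
from h import *
o=get_obs(); print(o)
for n in("top","scene"):
    cv2.imwrite(f"pics/{n}0.png",camera(n))
    c=get_calibration(n); print(n,c["origin"],np.round(c["rotation"],3).tolist(),c["fx"])
print(get_calibration("wrist")["tool_from_camera"])
for t in ["holder","pile_home","press_pad","lip_tip","keeper_head","hump","counter_grip","c0_center","c1_center","tape","jar"]:
    for n in("top","scene"): print(t,n,[(np.round(d["location"]).tolist(),round(d["conf"],2)) for d in mark_of(n,t)])
E
```

```text
pics
{'time': 0.0, 'q': array([ 1.02752358e+00,  5.28495893e-01,  1.43391444e+00, -2.96211247e-05,
        1.18138625e+00, -1.78479028e-01]), 'joint_velocities': array([ 0.00131528, -0.00018226,  0.00040271,  0.00060619,  0.00205227,
        0.00090757]), 'joint_torque': array([ 8.28648638e-06, -4.40029800e+01, -1.76588112e+01,  6.32748543e-02,
        5.80772536e-02, -1.58119556e-04]), 'position': array([0.22255206, 0.58324137, 0.22154951]), 'tool_rot': array([ 0.69610986, -0.12852219,  0.12799004, -0.69464499]), 'ft_force': array([ 0.15975538, -0.05659846,  0.1323047 ]), 'moment': array([-0.03161101,  0.0289427 ,  0.0376811 ]), 'grip_width': 0.08697422259753265}
top [ 0.38431211 -0.10109325  1.38181007] [0.705, -0.704, 0.05, -0.065] 427.1296965948881
scene [1.50447592 0.27522426 1.13209151] [0.517, 0.769, -0.311, -0.211] 419.262693058452
[[-4.30582017e-04  9.56274066e-01  2.92471750e-01 -7.97622326e-02]
 [ 2.84460739e-04 -2.92471648e-01  9.56274152e-01 -1.63847381e-01]
 [ 9.99999867e-01  4.94951183e-04 -1.46089396e-04  5.99306781e-04]
 [ 0.00000000e+00  0.00000000e+00  0.00000000e+
[... 268 characters left out ...]
.0], 0.74), ([278.0, 200.0], 0.29)]
lip_tip top [([231.0, 183.0], 0.71)]
lip_tip scene [([280.0, 214.0], 0.87)]
keeper_head top [([239.0, 205.0], 0.47)]
keeper_head scene [([280.0, 189.0], 0.77)]
hump top [([248.0, 207.0], 0.56)]
hump scene [([277.0, 201.0], 0.77)]
counter_grip top [([190.0, 201.0], 0.69), ([233.0, 176.0], 0.42)]
counter_grip scene [([324.0, 212.0], 0.54)]
c0_center top [([232.0, 176.0], 0.82), ([231.0, 168.0], 0.2)]
c0_center scene [([342.0, 268.0], 0.67), ([276.0, 230.0], 0.66)]
c1_center top []
c1_center scene []
tape top [([160.0, 161.0], 0.72)]
tape scene [([343.0, 271.0], 0.68), ([282.0, 217.0], 0.59)]
jar top [([296.0, 162.0], 0.92)]
jar scene [([222.0, 225.0], 0.81)]
```

```bash
python3 -c "
import cv2,numpy as np
a=cv2.imread('pics/top0.png');cv2.imwrite('pics/top0b.png',cv2.resize(a,(800,600)))
a=cv2.imread('pics/scene0.png');cv2.imwrite('pics/scene0b.png',cv2.resize(a,(800,600)))"
```

```text
(no output)
```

View pics/top0b.png

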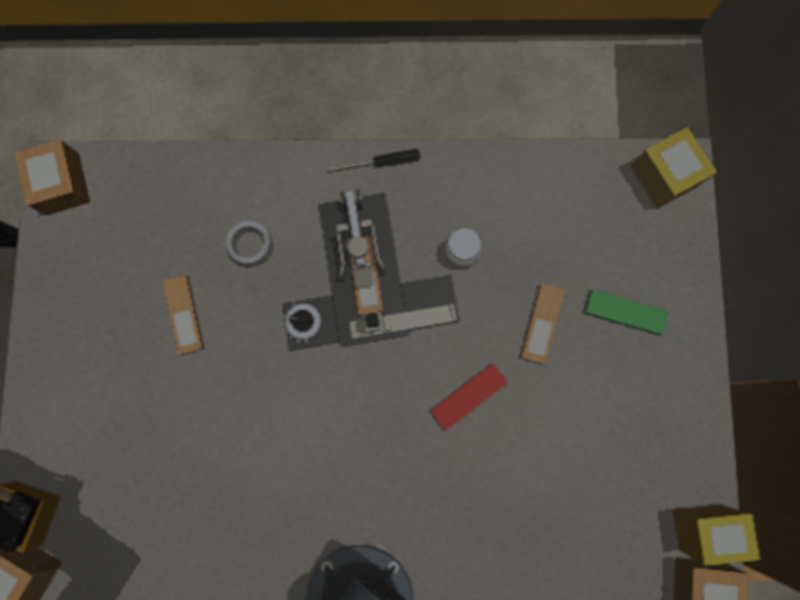

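View pics/scene0b.png

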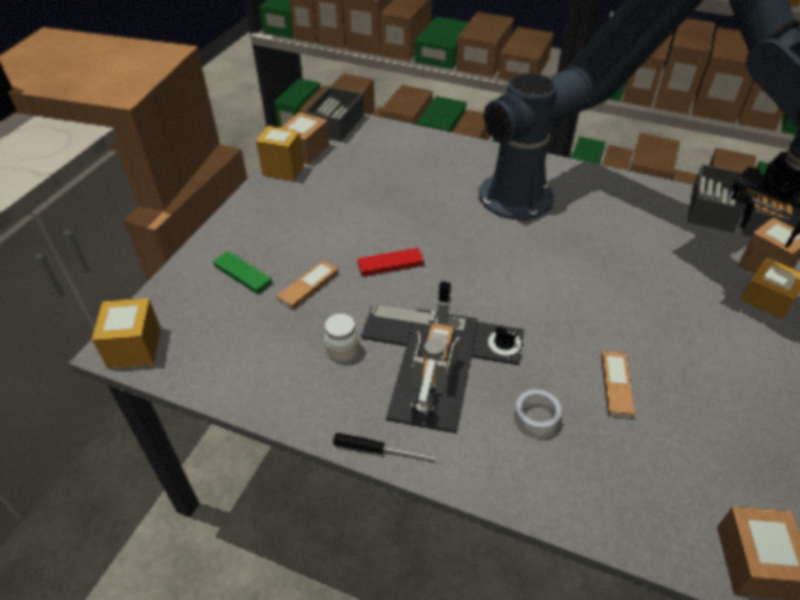

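The top view (800x600) shows the magazine at about (365,270), with the keeper head at (372,320). The knob is at (303,320), the tape at (248,243) and the jar at (464,245). Two loose orange cartons lie at (183,314) and (543,323). The green (626,311) and red (469,397) bars are decoys, and the yellow and orange cubes are too tall. Next I measure roughly and check for a third carton.

```bash
python3 - <<'E'
from h import *
im=cv2.imread("pics/top0.png"); hsv=cv2.cvtColor(im,cv2.COLOR_BGR2HSV)
for p in[(116,195),(345,200),(233,172)]: print(p,hsv[p[1],p[0]])
m=cv2.inRange(hsv,(5,80,60),(18,255,255))
n,l,st,ce=cv2.connectedComponentsWithStats(m)
for i in range(1,n):
    if st[i][4]>40:
        c=cv2.findContours((l==i).astype(np.uint8),0,2)[0][0]; r=cv2.minAreaRect(c); b=cv2.boxPoints(r)
        w=ray("top",b,.02); L=[np.linalg.norm(w[1]-w[0]),np.linalg.norm(w[2]-w[1])]
        e=w[1]-w[0] if L[0]>L[1] else w[2]-w[1]
        print(np.round(r[0]),np.round(L,3),"ctr",np.round(w.mean(0),3),"ang",round(np.degrees(np.arctan2(e[1],e[0])),1))
for nm,p,z in[("pile",(234,173),.012),("keeper",(239,205),.11),("knob",(190,201),.049),("hump",(248,207),.03),("tape",(160,161),.04),("jar",(296,162),.09)]:
    print(nm,np.round(ray("top",[p],z)[0],3))
for nm,p,z in[("pile",(278,231),.012),("keeper",(280,189),.11),("knob",(324,212),.049)]: print("scene",nm,np.round(ray("scene",[p],z)[0],3))
print(np.round(pose(),3))
E
```

```text
(116, 195) [ 15 121 124]
(345, 200) [ 15 113 124]
(233, 172) [23 25 91]Traceback (most recent call last):
  File "<stdin>", line 9, in <module>
  File "h.py", line 14, in ray
    K,D,T=C or cam(name)
               ~~~^^^^^^
  File "h.py", line 9, in cam
    T=np.eye(4); T[:3,:3]=np.array(c["rotation"]); T[:3,3]=c["origin"]
                 ~^^^^^^^
ValueError: could not broadcast input array from shape (4,) into shape (3,3)
```

```bash
sed -i 's/T\[:3,:3\]=np.array(c\["rotation"\])/T[:3,:3]=R.from_quat(c["rotation"]).as_matrix()/' h.py; python3 - <<'E'
from h import *
im=cv2.imread("pics/top0.png"); hsv=cv2.cvtColor(im,cv2.COLOR_BGR2HSV)
m=cv2.inRange(hsv,(5,80,60),(18,255,255))
n,l,st,ce=cv2.connectedComponentsWithStats(m)
for i in range(1,n):
    if st[i][4]>40:
        c=cv2.findContours((l==i).astype(np.uint8),0,2)[0][0]; r=cv2.minAreaRect(c); b=cv2.boxPoints(r)
        w=ray("top",b,.02); L=[np.linalg.norm(w[1]-w[0]),np.linalg.norm(w[2]-w[1])]
        e=w[1]-w[0] if L[0]>L[1] else w[2]-w[1]
        print(np.round(r[0]),np.round(L,3),"ctr",np.round(w.mean(0),3),"ang",round(np.degrees(np.arctan2(e[1],e[0])),1))
for nm,p,z in[("pile",(234,173),.012),("keeper",(239,205),.11),("knob",(190,201),.049),("hump",(248,207),.03),("tape",(160,161),.04),("jar",(296,162),.09)]:
    print(nm,np.round(ray("top",[p],z)[0],3))
for nm,p,z in[("pile",(278,231),.012),("keeper",(280,189),.11),("knob",(324,212),.049)]: print("scene",nm,np.round(ray("scene",[p],z)[0],3))
print(np.round(pose(),3))
E
```

```text
[ 28. 110.] [0.109 0.132] ctr [0.87  0.696 0.02 ] ang -161.8
[233. 176.] [0.053 0.164] ctr [ 0.643 -0.002  0.02 ] ang -171.6
[117. 201.] [0.054 0.162] ctr [0.561 0.376 0.02 ] ang -165.3
[347. 207.] [0.16  0.052] ctr [ 0.542 -0.367  0.02 ] ang -16.2
[  5. 371.] [0.061 0.079] ctr [0.035 0.692 0.02 ] ang -118.5
[468. 372.] [0.063 0.153] ctr [ 0.043 -0.715  0.02 ] ang -89.8
pile [ 0.653 -0.004  0.012]
keeper [ 0.536 -0.027  0.11 ]
knob [0.556 0.132 0.049]
hump [ 0.539 -0.051  0.03 ]
tape [0.687 0.234 0.04 ]
jar [ 0.672 -0.2    0.09 ]
scene pile [ 0.652 -0.001  0.012]
scene keeper [ 0.553 -0.034  0.11 ]
scene knob [0.543 0.125 0.049]
[[ 0.934 -0.     0.357  0.223]
 [-0.357 -0.     0.934  0.584]
 [-0.    -1.    -0.     0.223]
 [ 0.     0.     0.     1.   ]]
```

```bash
cat >> h.py <<'E'
def goal(p,yaw,o=None):
    "shift (tool axes, mm) and turn (deg) from now to TCP p with tool down, tool x at yaw deg"
    T=pose(o); c,s=np.cos(np.radians(yaw)),np.sin(np.radians(yaw))
    Rg=np.array([[c,0,-s],[s,0,c],[0,-1,0]]); Rg[:,2]=np.cross(Rg[:,0],Rg[:,1])
    print("shift",np.round(T[:3,:3].T@(np.array(p)-T[:3,3])*1e3,1),"turn",np.round(R.from_matrix(T[:3,:3].T@Rg).as_rotvec(degrees=True),1))
def st():
    o=get_obs(); T=pose(o); print("t",round(o["time"],1),"p",np.round(o["position"],4),"yaw",round(np.degrees(np.arctan2(T[1,0],T[0,0])),1),"F",np.round(o["ft_force"],1),"M",np.round(o["moment"],2),"w",round(o["grip_width"]*1e3,1),"q6",round(o["q"][5],2))
E
python3 -c "
from h import *
goal((.56,.02,.30),8.4)"
```

```text
shift [ 516.   -77.5 -406.5] turn [  0.  -29.3  -0. ]
```

Call:
drive_tool(
  plan=[
    [260, -40, -200, 0, -15, 0, 60],
    [260, -40, -200, 0, -15, 0, 60],
    [260, -40, -200, 0, -15, 0, 60],
    [260, -40, -200, 0, -15, 0, 60],
    [260, -40, -200, 0, -15, 0, 60],
    [518, -78, -403, 0, -29, 0, 60],
    [518, -78, -403, 0, -29, 0, 60],
    [518, -78, -403, 0, -29, 0, 60],
    [518, -78, -403, 0, -29, 0, 60],
    [518, -78, -403, 0, -29, 0, 60],
  ],
)

```text
time: 2.2
position: [0.478, 0.1638, 0.2816]
tool_rot: [-0.705, -0.05, 0.05, 0.705]
ft_force: [0.2, 0.0, -0.3]
grip_width: 0.0599
```

```bash
python3 -c "
from h import *
st();goal((.54,.03,.30),8.4)"
```

```text
t 2.2 p [0.478  0.1638 0.2816] yaw 8.1 F [ 0.2  0.  -0.3] M [ 0.09 -0.01  0.07] w 59.9 q6 -1.6
shift [  42.6  -18.4 -141.2] turn [-0.  -0.3  0. ]
```

Call:
drive_tool(
  plan=[
    [43, -18, -141, 0, 0, 0, 60],
    [43, -18, -141, 0, 0, 0, 60],
    [43, -18, -141, 0, 0, 0, 60],
    [43, -18, -141, 0, 0, 0, 60],
    [43, -18, -141, 0, 0, 0, 60],
  ],
)

```text
time: 2.7
position: [0.5397, 0.0312, 0.2989]
tool_rot: [-0.705, -0.049, 0.049, 0.706]
ft_force: [0.3, 0.4, -0.2]
grip_width: 0.06
```

```bash
python3 - <<'E'
from h import *
st(); cv2.imwrite("pics/top1.png",camera("top")); C=cam("wrist"); im=camera("wrist"); cv2.imwrite("pics/w1.png",im)
import pickle; pickle.dump(C,open("w1.pkl","wb"))
def g(t,z):
    for d in mark_of("wrist",t)[:3]: print(t,np.round(d["location"]).tolist(),round(d["conf"],2),np.round(ray("wrist",[d["location"]],z,C)[0],4))
for t,z in[("holder",0),("pile_home",.012),("keeper_head",.11),("hump",.03),("counter_grip",.049),("c0_center",.022),("lip_tip",.06),("press_pad",.032)]: g(t,z)
cv2.imwrite("pics/w1b.png",cv2.resize(im,(800,600),interpolation=cv2.INTER_CUBIC))
a=cv2.imread("pics/top1.png")
cv2.imwrite("pics/left1.png",cv2.resize(a[240:384,0:192],(768,576)))
E
```

```text
t 2.7 p [0.5397 0.0312 0.2989] yaw 7.9 F [ 0.3  0.4 -0.2] M [ 0.02 -0.05 -0.01] w 60.0 q6 -1.86
holder [225.0, 212.0] 0.85 [ 6.385e-01 -5.000e-04  0.000e+00]
pile_home [219.0, 219.0] 0.64 [ 0.6464 -0.0075  0.012 ]
keeper_head [202.0, 157.0] 0.68 [ 0.5382 -0.0264  0.11  ]
hump [195.0, 151.0] 0.76 [ 0.5496 -0.0474  0.03  ]
hump [202.0, 159.0] 0.17 [ 0.5585 -0.0375  0.03  ]
counter_grip [86.0, 228.0] 0.66 [ 0.6712 -0.184   0.049 ]
counter_grip [329.0, 171.0] 0.59 [0.5476 0.1254 0.049 ]
c0_center [221.0, 218.0] 0.94 [ 0.6398 -0.0044  0.022 ]
c0_center [193.0, 150.0] 0.33 [ 0.5496 -0.051   0.022 ]
lip_tip [219.0, 212.0] 0.91 [ 0.6169 -0.0054  0.06  ]
press_pad [221.0, 236.0] 0.73 [ 0.6624 -0.0009  0.032 ]
press_pad [87.0, 228.0] 0.51 [ 0.6788 -0.191   0.032 ]
```

View pics/w1b.png

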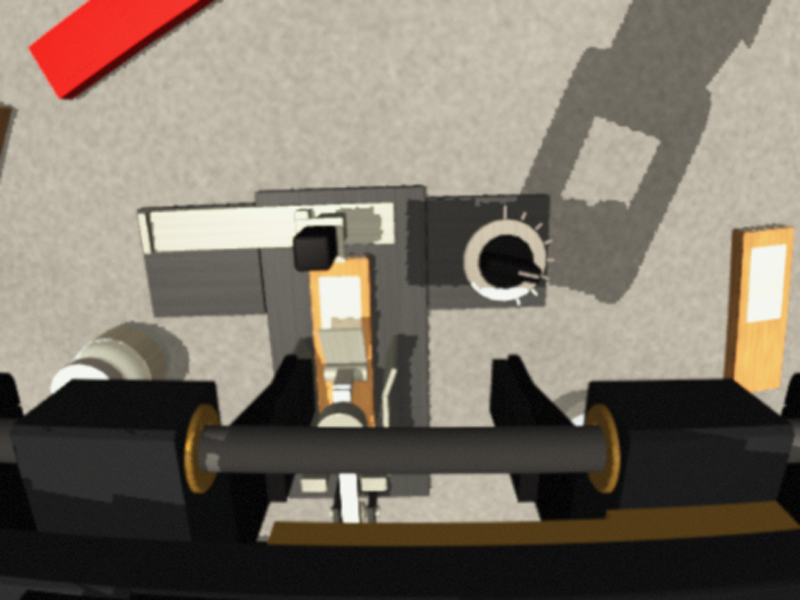

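View pics/left1.png

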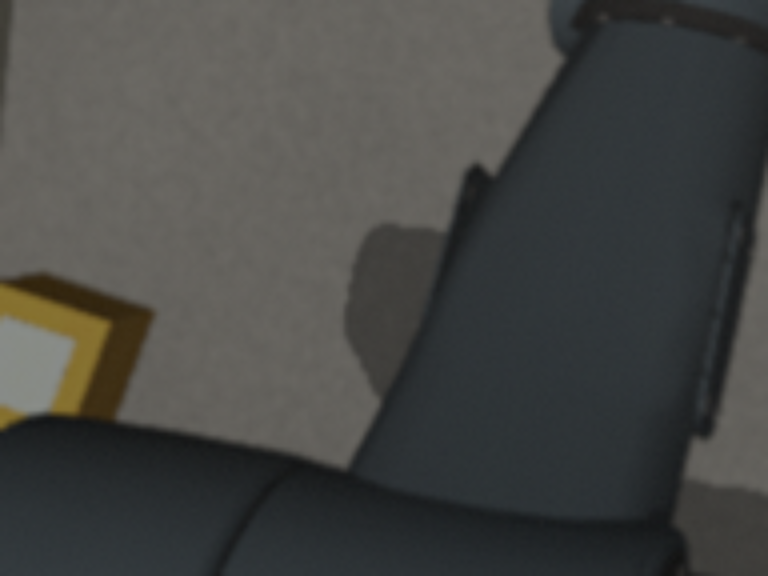

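The wrist view (800x600) shows the magazine, with the keeper head at (317,248) on the cream rail. The rail runs from (144,230) to (394,223). The knob is at (506,262), and its white mark points to about (535,274). Both loose cartons show only in part. The top crop shows no third carton near the start pose, so there are two. Now I fit the magazine pose.

```bash
python3 - <<'E'
from h import *
import pickle
from scipy.optimize import least_squares
C=pickle.load(open("w1.pkl","rb")); s=.64
obs=[((202,157),(-105,0,110),.5),((195,151),(-105,-30,30),.7),((329,171),(-70,140,49),1),((221,218),(0,0,22),.7),((219,219),(0,0,12),.5),((144*s,230*s),(-105,-170,16),1),((394*s,223*s),(-105,45,16),1),((219,212),(-24,0,60),.5)]
P=np.array([o[1] for o in obs])/1e3; U=np.array([o[0] for o in obs],float); w=np.array([o[2] for o in obs])
def W(v): c,t=np.cos(v[2]),np.sin(v[2]); return P@np.array([[c,-t,0],[t,c,0],[0,0,1]]).T+[v[0],v[1],0]
f=lambda v:((proj("x",W(v),C)-U)*w[:,None]).ravel()
r=least_squares(f,[.645,0,.14],loss="soft_l1"); print(r.x[:2],np.degrees(r.x[2])); print(np.round(f(r.x).reshape(-1,2),1))
print(np.round(W(r.x),4))
a,b=ray("x",[(506*s,262*s),(535*s,274*s)],.056,C); d=b-a; print("bar mark world yaw",np.degrees(np.arctan2(d[1],d[0])),a)
goal((*W(r.x)[0][:2],.21),np.degrees(r.x[2]))
E
```

```text
[ 0.64116005 -0.00255365] 9.622110840006682
[[ 3.   0.1]
 [-1.1 -3.8]
 [-1.6  1. ]
 [ 0.6  0.4]
 [ 1.7 -1.5]
 [ 1.9  0.4]
 [-0.5 -0.5]
 [-0.6  0. ]]
[[ 0.5376 -0.0201  0.11  ]
 [ 0.5427 -0.0497  0.03  ]
 [ 0.5487  0.1238  0.049 ]
 [ 0.6412 -0.0026  0.022 ]
 [ 0.6412 -0.0026  0.012 ]
 [ 0.5661 -0.1877  0.016 ]
 [ 0.5301  0.0243  0.016 ]
 [ 0.6175 -0.0066  0.06  ]]
bar mark world yaw 75.88369987816286 [0.54250356 0.11660018 0.056     ]
shift [ -9.3  89.1 -52.1] turn [-0.  -1.5  0. ]
```

Call:
drive_tool(
  plan=[
    [-10, 45, -56, 0, -1.7, 0, 70],
    [-10, 95, -56, 0, -1.7, 0, 70],
    [-10, 145, -56, 0, -1.7, 0, 70],
    [-10, 175, -56, 0, -1.7, 0, 70],
    [-10, 207, -56, 0, -1.7, 0, 70],
    [-10, 207, -56, 0, -1.7, 0, 70],
  ],
  newtons=20,
)

```text
time: 3.8
position: [0.5342, -0.0239, 0.088]
tool_rot: [-0.703, -0.057, 0.064, 0.706]
ft_force: [0.2, 0.9, -0.4]
grip_width: 0.0699
```

Call:
drive_tool(
  plan=[
    [0, 0, 0, 0, 0, 0, 20],
    [0, 0, 0, 0, 0, 0, 20],
    [0, 0, 0, 0, 0, 0, 20],
    [0, 0, 0, 0, 0, 0, 20],
    [0, 0, 0, 0, 0, 0, 20],
    [0, 0, 0, 0, 0, 0, 20],
  ],
  newtons=20,
)

```text
time: 4.4
position: [0.5379, -0.0248, 0.0927]
tool_rot: [0.705, 0.061, -0.06, -0.704]
ft_force: [0.4, 0.0, -0.1]
grip_width: 0.0299
```

```bash
python3 -c "
from h import *
st()
cv2.imwrite('pics/s2.png',cv2.resize(camera('scene')[140:290,190:390],(800,600)))"
```

```text
t 4.4 p [ 0.5379 -0.0248  0.0927] yaw 9.8 F [ 0.4  0.  -0.1] M [0.05 0.03 0.01] w 29.9 q6 -2.0
```

View pics/s2.png

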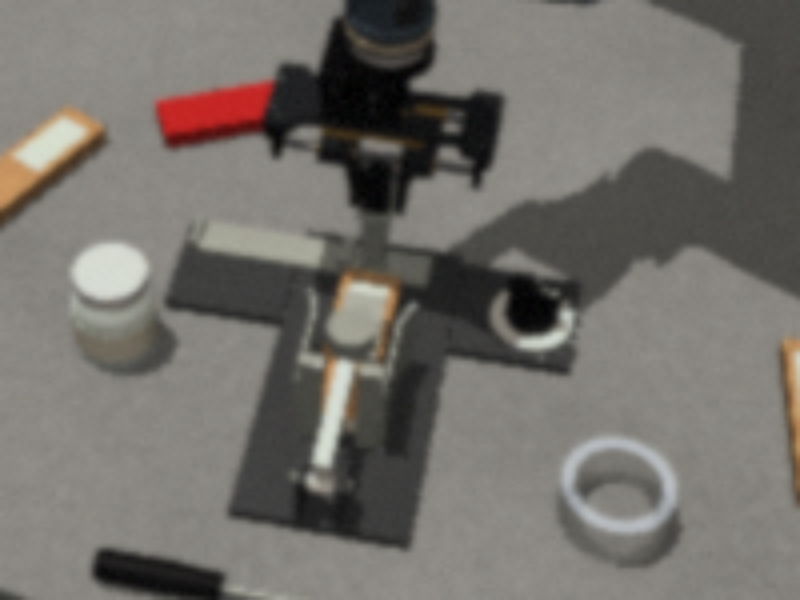

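Call:
drive_tool(
  plan=[
    [0, 0, 0, 0, 0, 0, 18],
    [0, 0, 0, 0, 0, 0, 18],
    [0, -12, 0, 0, 0, 0, 18],
    [0, -24, 0, 0, 0, 0, 18],
    [0, -24, 0, 0, 0, 0, 18],
    [0, -24, -30, 0, 0, 0, 18],
    [0, -24, -60, 0, 0, 0, 18],
    [0, -24, -90, 0, 0, 0, 18],
    [0, -24, -115, 0, 0, 0, 18],
    [0, -24, -130, 0, 0, 0, 18],
  ],
)

```text
time: 5.45
position: [0.5595, -0.154, 0.1159]
tool_rot: [-0.704, -0.06, 0.06, 0.705]
ft_force: [0.7, 1.9, -1.3]
grip_width: 0.0246
```

Call:
drive_tool(
  plan=[
    [0, 0, -3, 0, 0, 0, 18],
    [0, 0, -6, 0, 0, 0, 18],
    [0, 0, -7, 0, 0, 0, 18],
    [0, 0, -7, 0, 0, 0, 18],
  ],
)

```text
time: 5.85
position: [0.5604, -0.1587, 0.1159]
tool_rot: [-0.704, -0.06, 0.061, 0.705]
ft_force: [-1.5, 0.4, -1.6]
grip_width: 0.024
```

```bash
cat >> h.py <<'E'
H0=np.array([.6412,-.0026]); HY=9.6
def loc(p=None):
    "world -> holder mm"
    p=np.array(get_obs()["position"] if p is None else p); c,s=np.cos(np.radians(HY)),np.sin(np.radians(HY))
    d=p[:2]-H0; return np.round([1e3*(c*d[0]+s*d[1]),1e3*(-s*d[0]+c*d[1]),1e3*p[2]],1)
def wor(x,y,z):
    c,s=np.cos(np.radians(HY)),np.sin(np.radians(HY)); return np.array([H0[0]+(c*x-s*y)/1e3,H0[1]+(s*x+c*y)/1e3,z/1e3])
E
python3 -c "
from h import *
st();print(loc())"
```

```text
t 5.8 p [ 0.5604 -0.1587  0.1159] yaw 9.9 F [-1.5  0.4 -1.6] M [0.18 0.09 0.01] w 24.0 q6 -2.21
[-105.7 -140.4  115.9]
```

Call:
drive_tool(
  plan=[
    [0, 10, -2, 0, 0, 0, 18],
    [0, 20, -4, 0, 0, 0, 18],
    [0, 23, -5, 0, 0, 0, 18],
    [0, 23, -5, 0, 0, 0, 18],
  ],
)

```text
time: 6.25
position: [0.5604, -0.16, 0.0924]
tool_rot: [-0.702, -0.059, 0.061, 0.708]
ft_force: [0.3, 10.0, 2.7]
grip_width: 0.024
```

```bash
python3 -c "
from h import *
st();print(loc())"
```

```text
t 6.2 p [ 0.5604 -0.16    0.0924] yaw 9.7 F [ 0.3 10.   2.7] M [ 2.35 -0.02 -0.02] w 24.0 q6 -2.22
[-105.9 -141.7   92.4]
```

Call:
drive_tool(
  plan=[
    [0, 0, 3, 0, 0, 0, 60],
    [0, 0, 4, 0, 0, 0, 60],
    [0, 0, 4, 0, 0, 0, 60],
    [0, 0, 4, 0, 0, 0, 60],
    [0, 0, 4, 0, 0, 0, 60],
    [0, 0, 4, 0, 0, 0, 60],
    [0, -50, 4, 0, 0, 0, 70],
    [0, -100, 4, 0, 0, 0, 87],
    [0, -130, 4, 0, 0, 0, 87],
  ],
)

```text
time: 7.15
position: [0.5625, -0.1617, 0.2265]
tool_rot: [0.705, 0.062, -0.059, -0.704]
ft_force: [0.4, 0.4, -0.1]
grip_width: 0.0765
```

```bash
python3 -c "
from h import *
st();goal((.51,-.35,.22),-16.2)"
```

```text
t 7.2 p [ 0.5625 -0.1617  0.2265] yaw 9.8 F [ 0.4  0.4 -0.1] M [ 0.02 -0.01 -0.07] w 76.5 q6 -2.21
shift [ -83.8    6.7 -176.7] turn [ 0.1 26.   0.3]
```

Call:
drive_tool(
  plan=[
    [-84, 7, -177, 0, 26, 0, 87],
    [-84, 7, -177, 0, 26, 0, 87],
    [-84, 7, -177, 0, 26, 0, 87],
    [-84, 7, -177, 0, 26, 0, 87],
    [-84, 7, -177, 0, 26, 0, 87],
    [-84, 7, -177, 0, 26, 0, 87],
    [-84, 7, -177, 0, 26, 0, 87],
  ],
)

```text
time: 7.85
position: [0.5083, -0.3483, 0.2158]
tool_rot: [-0.7, 0.1, -0.099, 0.7]
ft_force: [-0.5, -0.1, 0.3]
grip_width: 0.0876
```

```bash
cat >> h.py <<'E'
def cartons(name,z,tag=None,lo=(5,90,60),hi=(18,255,255),amin=300):
    C=cam(name); im=camera(name)
    if tag: cv2.imwrite(f"pics/{tag}.png",im); cv2.imwrite(f"pics/{tag}b.png",cv2.resize(im,(800,600),interpolation=cv2.INTER_CUBIC))
    m=cv2.inRange(cv2.cvtColor(im,cv2.COLOR_BGR2HSV),lo,hi)
    n,l,s,_=cv2.connectedComponentsWithStats(m)
    for i in range(1,n):
        if s[i][4]>amin:
            r=cv2.minAreaRect(cv2.findContours((l==i).astype(np.uint8),0,2)[0][0]); w=ray(name,cv2.boxPoints(r),z,C)
            a,b=w[1]-w[0],w[2]-w[1]; e=a if a@a>b@b else b; y=np.degrees(np.arctan2(e[1],e[0])); y=(y+90)%180-90
            print(np.round(r[0]),"size",np.round([np.linalg.norm(a)*1e3,np.linalg.norm(b)*1e3]),"ctr",np.round(w.mean(0),4),"yaw",round(y,1),"box",s[i][:4])
    return C
E
python3 -c "
from h import *
st();print(loc());cartons('wrist',.02,'w3')"
```

```text
t 7.8 p [ 0.5083 -0.3483  0.2158] yaw -16.2 F [-0.5 -0.1  0.3] M [-0.07  0.01 -0.  ] w 87.6 q6 -2.07
[-188.7 -318.7  215.8]
[246. 194.] size [ 50. 162.] ctr [ 0.5436 -0.3713  0.02  ] yaw -15.5 box [222 126  48 138]
[ 75. 286.] size [22. 78.] ctr [ 0.5969 -0.6148  0.02  ] yaw -24.4 box [ 67 260  18  53]
[371. 337.] size [390.  37.] ctr [ 0.7843 -0.2589  0.02  ] yaw 75.3 box [230 320 282  29]
```

View pics/w3b.png

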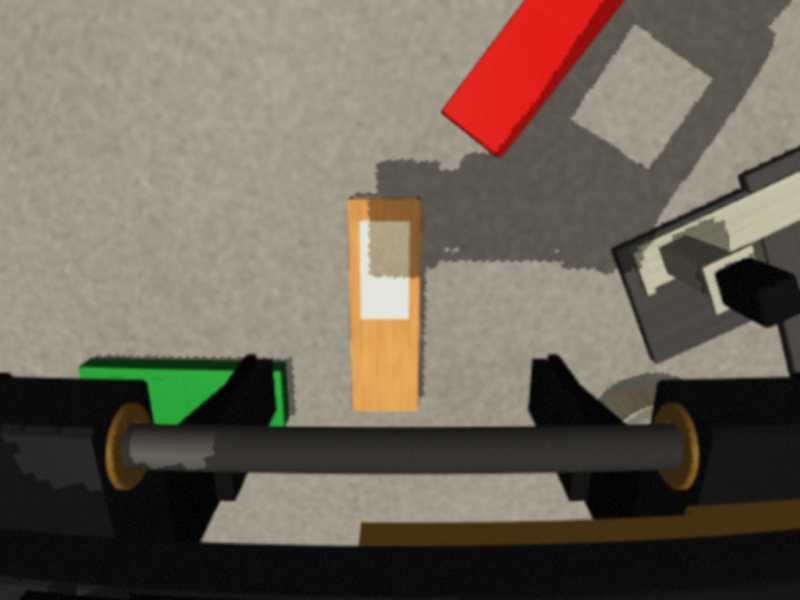

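The carton at (385,305) is plain orange with a white label and measures 160x50. The green bar at (185,390) and the red one at (530,80) are decoys. I'll grip it 45 mm toward its near end.

```bash
python3 -c "
from h import *
goal((.5002,-.3593,.007),-15.5)"
```

```text
shift [ -4.8 209.  -13.4] turn [-0.  -0.6 -0. ]
```

Call:
drive_tool(
  plan=[
    [-5, 50, -13, 0, -0.7, 0, 87],
    [-5, 100, -13, 0, -0.7, 0, 87],
    [-5, 150, -13, 0, -0.7, 0, 87],
    [-5, 180, -13, 0, -0.7, 0, 87],
    [-5, 208, -13, 0, -0.7, 0, 80],
    [-5, 208, -13, 0, -0.7, 0, 70],
    [-5, 208, -13, 0, -0.7, 0, 55],
    [-5, 208, -13, 0, -0.7, 0, 44],
    [-5, 208, -13, 0, -0.7, 0, 44],
    [-5, 208, -13, 0, -0.7, 0, 44],
  ],
  newtons=45,
)

```text
time: 8.9
position: [0.5009, -0.3607, 0.0099]
tool_rot: [0.701, -0.095, 0.096, -0.7]
ft_force: [1.4, 2.4, 4.6]
grip_width: 0.0493
```

Call:
drive_tool(
  plan=[
    [0, 0, 0, 0, 0, 0, 44],
    [0, 0, 0, 0, 0, 0, 44],
    [0, 0, 0, 0, 0, 0, 44],
  ],
)

```text
time: 9.2
position: [0.5009, -0.3607, 0.0099]
tool_rot: [0.701, -0.095, 0.096, -0.7]
ft_force: [0.4, 3.2, 7.9]
grip_width: 0.0495
```

```bash
python3 -c "
from h import *
st()"
```

```text
t 9.2 p [ 0.5009 -0.3607  0.0099] yaw -15.5 F [0.4 3.2 7.9] M [ 0.45 -0.13  0.05] w 49.5 q6 -2.11
```

Call:
drive_tool(
  plan=[
    [0, -15, 0, 0, 0, 0, 44],
    [0, -30, 0, 0, 0, 0, 44],
    [0, -45, 0, 0, 0, 0, 44],
    [0, -60, 0, 0, 0, 0, 44],
    [0, -60, 0, 0, 0, 0, 44],
  ],
)

```text
time: 9.7
position: [0.5014, -0.3621, 0.0712]
tool_rot: [0.702, -0.094, 0.097, -0.699]
ft_force: [0.3, -0.8, -1.4]
grip_width: 0.0495
```

```bash
python3 - <<'E'
from h import *
st(); goal((.40,-.31,.07),-10); goal((.395,-.14,.07),5); goal(wor(-168,-1.5,70),HY)
C=cartons("wrist",.075,"w4")
E
```

```text
t 9.7 p [ 0.5014 -0.3621  0.0712] yaw -15.5 F [ 0.3 -0.8 -1.4] M [-0.01  0.04  0.03] w 49.5 q6 -2.11
shift [-111.7    0.5   23.1] turn [ 0.2 -5.5  0.3]
shift [-161.9   -0.2  185.6] turn [  0.2 -20.5   0.3]
shift [-112.9   -0.4  311.1] turn [  0.2 -25.1   0.2]
[257. 224.] size [55. 52.] ctr [ 0.4907 -0.3586  0.075 ] yaw -18.3 box [204 175 107  99]
[147. 287.] size [37. 10.] ctr [ 0.5108 -0.4276  0.075 ] yaw -25.6 box [138 260  20  56]
[367. 287.] size [10. 37.] ctr [ 0.5431 -0.3097  0.075 ] yaw -5.4 box [357 260  20  56]
[320. 325.] size [201.  37.] ctr [ 0.5648 -0.3367  0.075 ] yaw 73.6 box [149 302 344  47]
```

View pics/w4b.png

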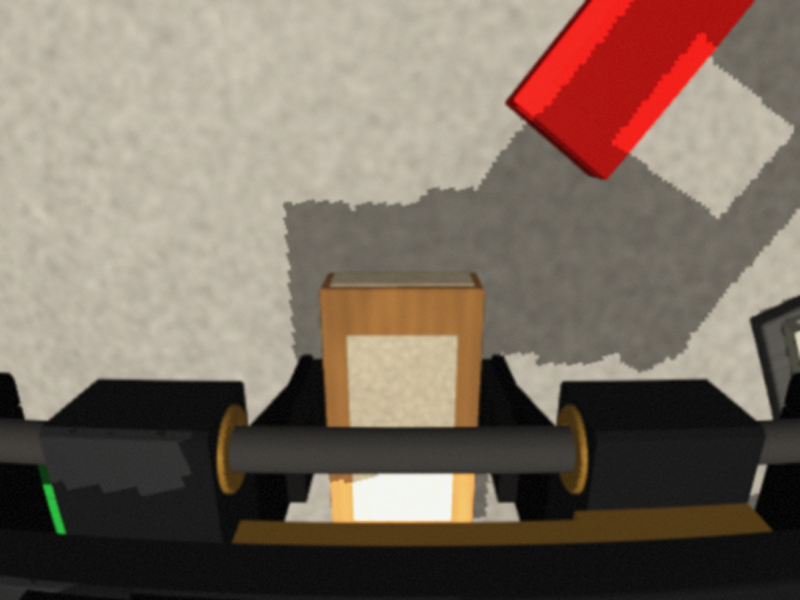

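The carton (rear edge at row 288, columns 322–483) is gripped square between the fingers. The red bar lies clear at the upper right.

Call:
drive_tool(
  plan=[
    [-40, 0, 8, 0, -3, 0, 44],
    [-80, 0, 16, 0, -5.5, 0, 44],
    [-112, 0, 23, 0, -5.5, 0, 44],
    [-130, 0, 70, 0, -10, 0, 44],
    [-145, 0, 115, 0, -14, 0, 44],
    [-160, 0, 160, 0, -18, 0, 44],
    [-162, 0, 186, 0, -20.5, 0, 44],
    [-160, 0, 220, 0, -22, 0, 44],
    [-140, 0, 265, 0, -24, 0, 44],
    [-115, 0, 305, 0, -25, 0, 44],
  ],
)

```text
time: 10.75
position: [0.4698, -0.0338, 0.0677]
tool_rot: [-0.704, -0.058, 0.06, 0.705]
ft_force: [0.4, -0.6, -1.6]
grip_width: 0.0493
```

```bash
python3 - <<'E'
from h import *
st(); print(loc()); goal(wor(-168,-1.5,70),HY)
C=cam("wrist"); im=camera("wrist"); cv2.imwrite("pics/w5.png",im)
h=cv2.cvtColor(im,cv2.COLOR_BGR2HSV)
m=cv2.inRange(h,(5,80,40),(20,255,255)); m[300:]=0
n,l,s,_=cv2.connectedComponentsWithStats(m); print(s[1:][s[1:,4]>200])
E
```

```text
t 10.8 p [ 0.4698 -0.0338  0.0677] yaw 9.5 F [ 0.4 -0.6 -1.6] M [-0.03 -0.01  0.  ] w 49.3 q6 -2.05
[-174.2   -2.2   67.7]
shift [ 6.2 -2.4  0.7] turn [-0.1 -0.1 -0.2]
[[ 204  174  107  100 5446]
 [ 138  259   21   41  444]
 [ 356  259   21   41  439]]
```

Call:
drive_tool(
  plan=[
    [0, 11, 0.7, 0, 0, 0, 44],
    [0, 21, 0.7, 0, 0, 0, 44],
    [0, 21, 0.7, 0, 0, 0, 44],
    [15, 21, 0.7, 0, 0, 0, 44],
    [30, 21, 0.7, 0, 0, 0, 44],
    [45, 21, 0.7, 0, 0, 0, 44],
    [55, 22, 0.7, 0, 0, 0, 44],
    [55, 22, 0.7, 0, 0, 0, 44],
  ],
)

```text
time: 11.6
position: [0.5231, -0.0267, 0.045]
tool_rot: [-0.704, -0.057, 0.06, 0.705]
ft_force: [-2.8, -0.4, -3.9]
grip_width: 0.0493
```

```bash
python3 - <<'E'
from h import *
st(); print(loc())
cv2.imwrite('pics/s6.png',cv2.resize(camera('scene')[150:270,200:360],(800,600),interpolation=cv2.INTER_CUBIC))
E
```

```text
t 11.6 p [ 0.5231 -0.0267  0.045 ] yaw 9.4 F [-2.8 -0.4 -3.9] M [-0.05  0.6   0.04] w 49.3 q6 -2.0
[-120.4   -4.    45. ]
```

View pics/s6.png

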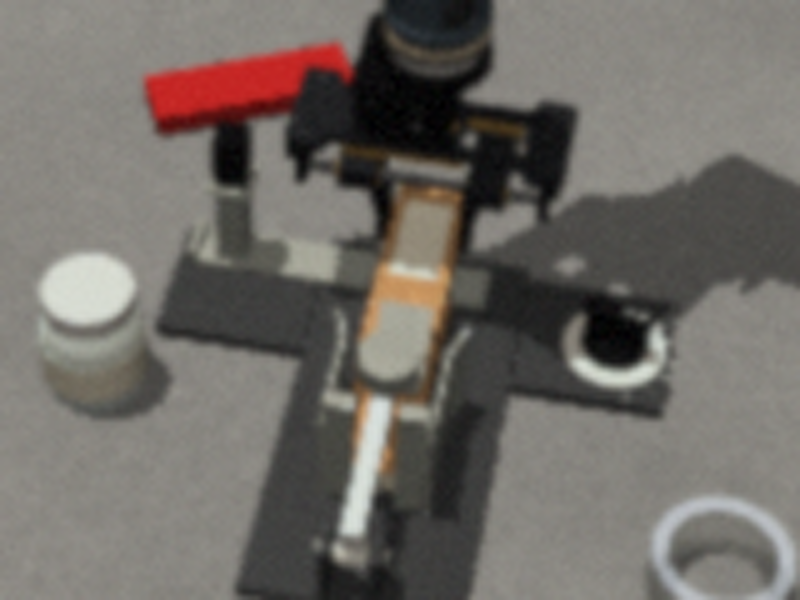

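The nose is just under the lip at (410,330), and the carton is in line with the pile. I'll push on.

Call:
drive_tool(
  plan=[
    [12, 0, 2, 0, -0.2, 0, 44],
    [24, 0, 2.5, 0, -0.2, 0, 44],
    [36, 0, 2.7, 0, -0.2, 0, 44],
    [48, 0, 2.8, 0, -0.2, 0, 44],
    [60, 0, 3, 0, -0.2, 0, 44],
    [70, 0, 3, 0, -0.2, 0, 44],
    [70, 0, 3, 0, -0.2, 0, 44],
  ],
)

```text
time: 12.35
position: [0.5957, -0.0119, 0.0462]
tool_rot: [0.705, 0.061, -0.058, -0.704]
ft_force: [0.9, -0.5, -4.9]
grip_width: 0.0492
```

```bash
python3 - <<'E'
from h import *
st(); print(loc())
C=cam("wrist"); im=camera("wrist"); cv2.imwrite("pics/w7.png",im)
h=cv2.cvtColor(im,cv2.COLOR_BGR2HSV)
m=cv2.inRange(h,(5,80,40),(20,255,255)); m[300:]=0
n,l,s,_=cv2.connectedComponentsWithStats(m); print(s[1:][s[1:,4]>200])
print([loc(p) for p in ray("wrist",[(257,184)],.055,C)])
E
```

```text
t 12.3 p [ 0.5957 -0.0119  0.0462] yaw 9.7 F [ 0.9 -0.5 -4.9] M [ 0.03  0.02 -0.03] w 49.2 q6 -1.95
[-46.4  -1.6  46.2]
[[ 203  169  108  105 5529]
 [ 138  259   21   41  448]
 [ 356  259   21   41  451]]
[array([-81.7,  -1.5,  55. ])]
```

Call:
drive_tool(
  plan=[
    [2, 2, 0, 0, 0, 0, 44],
    [3, 3, 0, 0, 0, 0, 44],
    [4, 3, 0, 0, 0, 0, 44],
    [5, 3, 0, 0, 0, 0, 44],
    [5, 3, 0, 0, 0, 0, 44],
  ],
)

```text
time: 12.9
position: [0.5979, -0.0106, 0.043]
tool_rot: [-0.704, -0.06, 0.06, 0.705]
ft_force: [-2.4, -0.2, -2.5]
grip_width: 0.0492
```

```bash
python3 - <<'E'
from h import *
st(); print(loc())
E
```

```text
t 12.9 p [ 0.5979 -0.0106  0.043 ] yaw 9.7 F [-2.4 -0.2 -2.5] M [-0.06  0.46  0.02] w 49.2 q6 -1.94
[-44.   -0.7  43. ]
```

Call:
drive_tool(
  plan=[
    [2, 0, 0, 0, 0, 0, 44],
    [3, 0, 0, 0, 0, 0, 44],
    [4, 0, 0, 0, 0, 0, 44],
    [4, 0, 0, 0, 0, 0, 44],
  ],
)

```text
time: 13.3
position: [0.5998, -0.0101, 0.0425]
tool_rot: [-0.704, -0.058, 0.062, 0.705]
ft_force: [-6.4, -1.7, -1.9]
grip_width: 0.0493
```

```bash
python3 - <<'E'
from h import *
st(); print(loc())
E
```

```text
t 13.3 p [ 0.5998 -0.0101  0.0425] yaw 9.7 F [-6.4 -1.7 -1.9] M [-0.42  1.03 -0.12] w 49.3 q6 -1.94
[-42.   -0.5  42.5]
```

Call:
drive_tool(
  plan=[
    [0, 0, 0, 0, 0, 0, 62],
    [0, 0, 0, 0, 0, 0, 70],
    [0, 0, 0, 0, 0, 0, 75],
    [0, 0, 0, 0, 0, 0, 75],
    [-30, -2, 0, 0, 0, 0, 75],
    [-65, -20, 0, 0, 0, 0, 75],
    [-90, -60, 0, 0, 0, 0, 75],
    [-100, -110, 0, 0, 0, 0, 80],
    [-100, -160, 0, 0, 0, 0, 87],
    [-100, -175, 0, 0, 0, 0, 87],
  ],
)

```text
time: 14.3
position: [0.5066, -0.0277, 0.2236]
tool_rot: [0.706, 0.064, -0.056, -0.703]
ft_force: [0.7, -0.9, 0.6]
grip_width: 0.0849
```

```bash
python3 - <<'E'
from h import *
st(); print(loc()); cartons("wrist",.052,"w8"); goal((.525,.365,.216),14.7)
E
```

```text
t 14.3 p [ 0.5066 -0.0277  0.2236] yaw 9.7 F [ 0.7 -0.9  0.6] M [-0.   -0.04 -0.  ] w 84.9 q6 -2.02
[-136.9   -2.3  223.6]
[260. 240.] size [50. 79.] ctr [ 0.589  -0.0116  0.052 ] yaw 11.2 box [236 208  48  66]
[ 83. 286.] size [81. 31.] ctr [ 0.686  -0.2083  0.052 ] yaw -6.6 box [ 70 259  29  55]
[431. 286.] size [29. 80.] ctr [0.6145 0.1998 0.052 ] yaw 26.9 box [417 259  27  55]
[368. 325.] size [359.  81.] ctr [0.6832 0.1511 0.052 ] yaw -81.8 box [225 302 287  47]
shift [ 83.6   7.1 384.2] turn [ 0.3 -5.   0.7]
```

View pics/w8b.png

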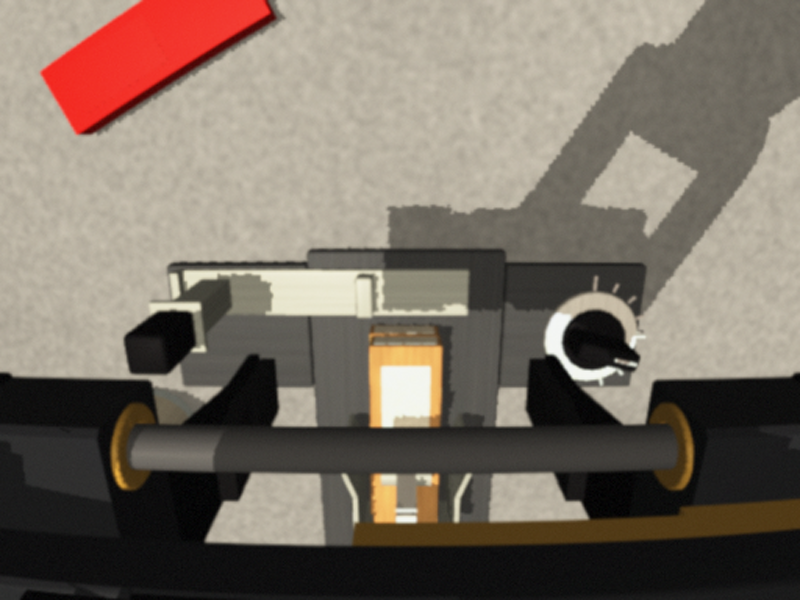

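The pile of two is square (rear edge at (405,345), guides at (350,495) and (462,490)). The keeper is at the far end (160,340), the hump at (365,295), and the knob at (590,342) with its mark at (632,362). Next is the left carton.

Call:
drive_tool(
  plan=[
    [84, 7, 384, 0, -5, 0, 87],
    [84, 7, 384, 0, -5, 0, 87],
    [84, 7, 384, 0, -5, 0, 87],
    [84, 7, 384, 0, -5, 0, 87],
    [84, 7, 384, 0, -5, 0, 87],
    [84, 7, 384, 0, -5, 0, 87],
    [84, 7, 384, 0, -5, 0, 87],
    [84, 7, 384, 0, -5, 0, 87],
    [84, 7, 384, 0, -5, 0, 87],
    [84, 7, 384, 0, -5, 0, 87],
  ],
)

```text
time: 15.35
position: [0.5209, 0.3665, 0.2096]
tool_rot: [0.702, 0.091, -0.092, -0.701]
ft_force: [-0.2, -0.6, -0.6]
grip_width: 0.0872
```

```bash
python3 - <<'E'
from h import *
st(); cartons("wrist",.02,"w9")
E
```

```text
t 15.3 p [0.5209 0.3665 0.2096] yaw 14.8 F [-0.2 -0.6 -0.6] M [-0.    0.04  0.02] w 87.2 q6 -1.39
[255. 198.] size [ 50. 161.] ctr [0.5624 0.375  0.02  ] yaw 16.0 box [231 129  49 139]
[437. 285.] size [25. 84.] ctr [0.6107 0.6229 0.02  ] yaw 35.4 box [423 259  25  54]
[371. 337.] size [382.  36.] ctr [0.7065 0.5796 0.02  ] yaw -73.6 box [230 320 282  29]
```

```bash
python3 - <<'E'
from h import *
goal((.5191,.3626,.009),16)
E
```

```text
shift [ -2.2 200.8  -2. ] turn [ 0.  -1.3 -0.1]
```

Call:
drive_tool(
  plan=[
    [-2, 50, -2, 0, -1.3, 0, 87],
    [-2, 100, -2, 0, -1.3, 0, 87],
    [-2, 150, -2, 0, -1.3, 0, 87],
    [-2, 180, -2, 0, -1.3, 0, 87],
    [-2, 200, -2, 0, -1.3, 0, 75],
    [-2, 200, -2, 0, -1.3, 0, 60],
    [-2, 200, -2, 0, -1.3, 0, 44],
    [-2, 200, -2, 0, -1.3, 0, 44],
    [-2, 200, -2, 0, -1.3, 0, 44],
    [-2, 200, -2, 0, -1.3, 0, 44],
  ],
  newtons=45,
)

```text
time: 16.4
position: [0.5213, 0.3637, 0.0127]
tool_rot: [-0.7, -0.099, 0.097, 0.701]
ft_force: [-0.9, -0.3, 3.5]
grip_width: 0.0492
```

Call:
drive_tool(
  plan=[
    [0, 0, 0, 0, 0, 0, 44],
    [0, 0, 0, 0, 0, 0, 44],
    [0, 0, 0, 0, 0, 0, 44],
  ],
)

```text
time: 16.7
position: [0.5213, 0.3638, 0.0127]
tool_rot: [-0.7, -0.099, 0.097, 0.7]
ft_force: [-0.1, -1.4, 6.6]
grip_width: 0.0492
```

```bash
python3 - <<'E'
from h import *
st()
E
```

```text
t 16.7 p [0.5213 0.3638 0.0127] yaw 16.0 F [-0.1 -1.4  6.6] M [ 0.02  0.11 -0.03] w 49.2 q6 -1.42
```

Call:
drive_tool(
  plan=[
    [0, -20, 0, 0, 0, 0, 44],
    [0, -40, 0, 0, 0, 0, 44],
    [0, -60, 0, 0, 0, 0, 44],
    [0, -82, 0, 0, 0, 0, 44],
    [0, -82, 0, 0, 0, 0, 44],
  ],
)

```text
time: 17.2
position: [0.522, 0.3643, 0.0958]
tool_rot: [-0.7, -0.101, 0.097, 0.701]
ft_force: [0.4, 0.0, -1.2]
grip_width: 0.0491
```

```bash
python3 - <<'E'
from h import *
st();goal((.43,.32,.095),16); goal((.43,.15,.095),12); goal(wor(-176,-1.5,95),HY)
im=camera("wrist"); cv2.imwrite("pics/w10.png",im)
m=cv2.inRange(cv2.cvtColor(im,cv2.COLOR_BGR2HSV),(5,80,40),(20,255,255)); m[300:]=0
n,l,s,_=cv2.connectedComponentsWithStats(m); print(s[1:][s[1:,4]>200])
E
```

```text
t 17.2 p [0.522  0.3643 0.0958] yaw 16.0 F [ 0.4  0.  -1.2] M [ 0.1   0.06 -0.01] w 49.1 q6 -1.42
shift [-100.7    0.2  -17.2] turn [-0.1  0.   0.3]
shift [-147.6   -0.2 -180.6] turn [-0.1  4.   0.3]
shift [-161.8   -0.4 -367.3] turn [-0.1  6.4  0.3]
[[ 205  171  105  103 5493]
 [ 138  259   21   41  446]
 [ 356  259   21   41  456]]
```

Call:
drive_tool(
  plan=[
    [-48, 0, -8, 0, 0, 0, 44],
    [-95, 0, -17, 0, 0, 0, 44],
    [-110, 0, -60, 0, 1, 0, 44],
    [-122, 0, -105, 0, 2, 0, 44],
    [-135, 0, -150, 0, 3, 0, 44],
    [-147, 0, -195, 0, 4, 0, 44],
    [-152, 0, -240, 0, 5, 0, 44],
    [-156, 0, -285, 0, 6, 0, 44],
    [-160, 0, -330, 0, 6.4, 0, 44],
    [-162, 0, -367, 0, 6.4, 0, 44],
  ],
)

```text
time: 18.25
position: [0.4652, -0.0363, 0.0919]
tool_rot: [-0.704, -0.058, 0.059, 0.705]
ft_force: [0.8, 0.8, -2.2]
grip_width: 0.0491
```

```bash
python3 - <<'E'
from h import *
st();print(loc());goal(wor(-172,-1.5,69),HY)
im=camera("wrist"); cv2.imwrite("pics/w11.png",im)
m=cv2.inRange(cv2.cvtColor(im,cv2.COLOR_BGR2HSV),(5,80,40),(20,255,255)); m[300:]=0
n,l,s,_=cv2.connectedComponentsWithStats(m); print(s[1:][s[1:,4]>200])
E
```

```text
t 18.2 p [ 0.4652 -0.0363  0.0919] yaw 9.5 F [ 0.8  0.8 -2.2] M [ 0.08  0.01 -0.01] w 49.1 q6 -2.05
[-179.2   -3.9   91.9]
shift [ 7.2 22.9  2.4] turn [-0.  -0.1 -0.1]
[[ 205  171  106  103 5454]
 [ 138  259   21   41  443]
 [ 356  259   21   41  444]]
```

Call:
drive_tool(
  plan=[
    [0, 12, 0, 0, 0, 0, 44],
    [2, 23, 0, 0, 0, 0, 44],
    [4, 23, 0, 0, 0, 0, 44],
    [4, 23, 0, 0, 0, 0, 44],
  ],
)

```text
time: 18.7
position: [0.4694, -0.0327, 0.0693]
tool_rot: [-0.704, -0.059, 0.06, 0.705]
ft_force: [-0.1, -0.2, -1.2]
grip_width: 0.0492
```

```bash
python3 - <<'E'
from h import *
st();print(loc());goal(wor(-48,-1.5,69),HY)
E
```

```text
t 18.7 p [ 0.4694 -0.0327  0.0693] yaw 9.7 F [-0.1 -0.2 -1.2] M [0.03 0.06 0.01] w 49.2 q6 -2.05
[-174.4   -1.    69.3]
shift [ 1.264e+02  1.000e-01 -6.000e-01] turn [-0.   0.1 -0.1]
```

Call:
drive_tool(
  plan=[
    [20, 0, 0, 0, 0, 0, 44],
    [40, 0, 0, 0, 0, 0, 44],
    [52, 0, 0, 0, 0, 0, 44],
    [64, 0, 0, 0, 0, 0, 44],
    [76, 0, 0, 0, 0, 0, 44],
    [88, 0, 0, 0, 0, 0, 44],
    [100, 0, 0, 0, 0, 0, 44],
    [112, 0, 0, 0, 0, 0, 44],
    [122, 0, 0, 0, 0, 0, 44],
    [122, 0, 0, 0, 0, 0, 44],
  ],
)

```text
time: 19.7
position: [0.5918, -0.0127, 0.07]
tool_rot: [0.705, 0.06, -0.058, -0.704]
ft_force: [1.1, 0.6, -4.2]
grip_width: 0.0489
```

```bash
python3 - <<'E'
from h import *
st();print(loc())
im=camera("wrist"); cv2.imwrite("pics/w12.png",im)
m=cv2.inRange(cv2.cvtColor(im,cv2.COLOR_BGR2HSV),(5,80,40),(20,255,255)); m[300:]=0
n,l,s,_=cv2.connectedComponentsWithStats(m); print(s[1:][s[1:,4]>200])
E
```

```text
t 19.7 p [ 0.5918 -0.0127  0.07  ] yaw 9.6 F [ 1.1  0.6 -4.2] M [ 0.05  0.08 -0.01] w 48.9 q6 -1.95
[-50.4  -1.7  70. ]
[[ 204  170  107  104 5391]
 [ 138  259   21   41  453]
 [ 356  259   21   41  455]]
```

Call:
drive_tool(
  plan=[
    [2, 2, 0, 0, 0, 0, 44],
    [4, 4, 0, 0, 0, 0, 44],
    [6, 4, 0, 0, 0, 0, 44],
    [8, 4, 0, 0, 0, 0, 44],
    [10, 4, 0, 0, 0, 0, 44],
    [11, 4, 0, 0, 0, 0, 44],
    [11, 4, 0, 0, 0, 0, 44],
  ],
)

```text
time: 20.45
position: [0.6011, -0.0114, 0.0661]
tool_rot: [0.705, 0.059, -0.059, -0.705]
ft_force: [-1.2, -0.2, -2.8]
grip_width: 0.0496
```

```bash
python3 - <<'E'
from h import *
st();print(loc())
E
```

```text
t 20.4 p [ 0.6011 -0.0114  0.0661] yaw 9.6 F [-1.2 -0.2 -2.8] M [0.01 0.38 0.02] w 49.6 q6 -1.94
[-41.   -2.   66.1]
```

Call:
drive_tool(
  plan=[
    [2, 0, 0, 0, 0, 0, 44],
    [3, 0, 0, 0, 0, 0, 44],
    [4, 0, 0, 0, 0, 0, 44],
    [5, 0, 0, 0, 0, 0, 44],
    [5, 0, 0, 0, 0, 0, 44],
  ],
)

```text
time: 20.95
position: [0.6011, -0.0112, 0.0651]
tool_rot: [-0.705, -0.056, 0.063, 0.705]
ft_force: [-8.7, -5.3, -0.5]
grip_width: 0.0495
```

```bash
python3 - <<'E'
from h import *
st();print(loc())
E
```

```text
t 20.9 p [ 0.6011 -0.0112  0.0651] yaw 9.6 F [-8.7 -5.3 -0.5] M [-0.8   1.56 -0.18] w 49.5 q6 -1.94
[-40.9  -1.8  65.1]
```

Call:
drive_tool(
  plan=[
    [-5, 0, 0, 0, 0, 0, 62],
    [-5, 0, 0, 0, 0, 0, 70],
    [-5, 0, 0, 0, 0, 0, 75],
    [-5, 0, 0, 0, 0, 0, 75],
    [-35, -2, 0, 0, 0, 0, 75],
    [-75, -2, 0, 0, 0, 0, 60],
    [-90, -2, 0, 0, 0, 0, 30],
    [-90, -2, 0, 0, 0, 0, 0],
    [-90, -2, 0, 0, 0, 0, 0],
    [-90, -2, 0, 0, 0, 0, 0],
  ],
  newtons=20,
)

```text
time: 21.95
position: [0.5196, -0.0258, 0.0684]
tool_rot: [0.705, 0.061, -0.058, -0.704]
ft_force: [0.8, -0.2, 0.2]
grip_width: 0.0433
```

Call:
drive_tool(
  plan=[
    [0, 0, 0, 0, 0, 0, 0],
    [0, 0, 0, 0, 0, 0, 0],
    [0, 0, 0, 0, 0, 0, 0],
    [0, 0, 0, 0, 0, 0, 0],
    [0, 10, 0, 0, 0, 0, 0],
    [0, 20, 0, 0, 0, 0, 0],
    [0, 20, 0, 0, 0, 0, 0],
  ],
)

```text
time: 22.65
position: [0.5157, -0.0252, 0.0463]
tool_rot: [-0.704, -0.058, 0.06, 0.705]
ft_force: [-0.4, 0.4, -0.6]
grip_width: 0.0009
```

```bash
python3 - <<'E'
from h import *
st();print(loc()); cartons("wrist",.072,"w13")
E
```

```text
t 22.6 p [ 0.5157 -0.0252  0.0463] yaw 9.6 F [-0.4  0.4 -0.6] M [ 0.06 -0.01  0.03] w 0.9 q6 -2.0
[-127.5   -1.4   46.3]
[224. 336.] size [ 17. 179.] ctr [ 0.5607 -0.0362  0.072 ] yaw -79.7 box [ 50 324 349  25]
```

View pics/w13b.png

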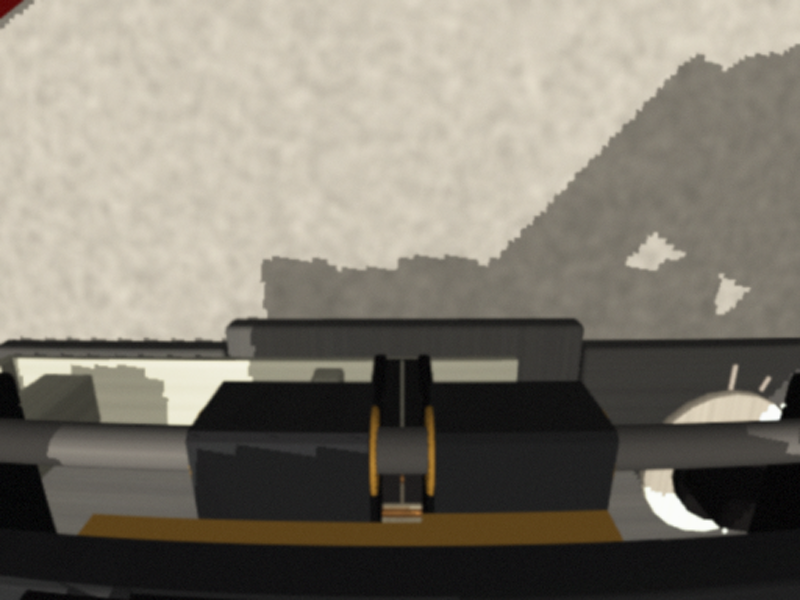

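The closed fingers stand at the middle of the pile front (402,450). I'll push the carton ends home gently.

Call:
drive_tool(
  plan=[
    [12, 5, 0, 0, 0, 0, 0],
    [25, 5, 0, 0, 0, 0, 0],
    [32, 5, 0, 0, 0, 0, 0],
    [35, 5, 0, 0, 0, 0, 0],
    [38, 5, 0, 0, 0, 0, 0],
    [38, 5, 0, 0, 0, 0, 0],
  ],
)

```text
time: 23.3
position: [0.5524, -0.0193, 0.0428]
tool_rot: [-0.705, -0.058, 0.061, 0.705]
ft_force: [-4.5, -2.4, 1.3]
grip_width: 0.0003
```

```bash
python3 - <<'E'
from h import *
st();print(loc())
E
```

```text
t 23.3 p [ 0.5524 -0.0193  0.0428] yaw 9.6 F [-4.5 -2.4  1.3] M [-0.46  0.56 -0.1 ] w 0.3 q6 -1.97
[-90.3  -1.7  42.8]
```

Call:
drive_tool(
  plan=[
    [2, 0, 0, 0, 0, 0, 0],
    [4, 0, 0, 0, 0, 0, 0],
    [6, 0, 0, 0, 0, 0, 0],
    [6, 0, 0, 0, 0, 0, 0],
  ],
)

```text
time: 23.7
position: [0.5522, -0.019, 0.0428]
tool_rot: [-0.704, -0.054, 0.066, 0.705]
ft_force: [-15.0, -9.3, 10.4]
grip_width: 0.0006
```

```bash
python3 - <<'E'
from h import *
st();print(loc())
E
```

```text
t 23.7 p [ 0.5522 -0.019   0.0428] yaw 9.7 F [-15.   -9.3  10.4] M [-1.42  2.13 -0.15] w 0.6 q6 -1.97
[-90.5  -1.4  42.8]
```

Call:
drive_tool(
  plan=[
    [-15, 0, 0, 0, 0, 0, 0],
    [-40, -20, 0, 0, 0, 0, 30],
    [-40, -70, 0, 0, 0, 0, 70],
    [-40, -120, 0, 0, 0, 0, 70],
    [-40, -170, 0, 0, 0, 0, 70],
    [-40, -170, 0, 0, 0, 0, 70],
  ],
)

```text
time: 24.3
position: [0.5257, -0.0258, 0.22]
tool_rot: [0.706, 0.065, -0.054, -0.703]
ft_force: [1.4, 0.2, 0.4]
grip_width: 0.0327
```

```bash
python3 - <<'E'
from h import *
st();print(loc()); goal(wor(-106,-141.7,94),HY)
C=cartons("wrist",.072,"w14")
for d in mark_of("wrist","keeper_head")[:2]: print(d["conf"],loc(ray("wrist",[d["location"]],.11,C)[0]))
E
```

```text
t 24.3 p [ 0.5257 -0.0258  0.22  ] yaw 9.6 F [1.4 0.2 0.4] M [-0.01  0.03 -0.  ] w 32.7 q6 -2.0
[-117.7   -3.6  220. ]
shift [   9.9  127.1 -137.3] turn [0.4 0.  0.8]
[260. 234.] size [50. 90.] ctr [ 0.5904 -0.0126  0.072 ] yaw 11.3 box [234 193  53  82]
[178. 288.] size [73. 15.] ctr [ 0.6691 -0.0889  0.072 ] yaw 2.9 box [171 260  16  57]
[335. 288.] size [14. 72.] ctr [0.6399 0.0786 0.072 ] yaw 16.3 box [328 260  15  57]
[288. 325.] size [393.  71.] ctr [0.7018 0.0413 0.072 ] yaw -80.6 box [114 302 348  47]
0.97 [-106.3 -142.9  110. ]
```

View pics/w14b.png

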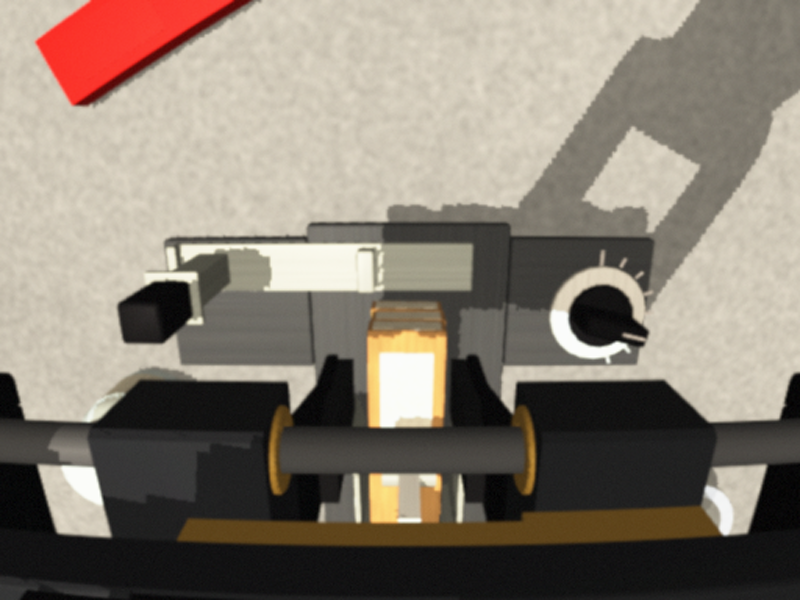

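The three cartons are stacked flush (ends at (407,305–330)), and the keeper head is at (155,313), where I expected it. Now I fetch the keeper.

Call:
drive_tool(
  plan=[
    [10, 0, -46, 0, 0, 0, 70],
    [10, 0, -92, 0, 0, 0, 70],
    [10, 0, -137, 0, 0, 0, 70],
    [10, 20, -137, 0, 0, 0, 70],
    [10, 20, -137, 0, 0, 0, 70],
  ],
)

```text
time: 24.9
position: [0.5507, -0.1581, 0.1885]
tool_rot: [-0.703, -0.055, 0.061, 0.707]
ft_force: [-0.7, 1.6, -0.0]
grip_width: 0.0693
```

```bash
python3 - <<'E'
from h import *
st();print(loc()); goal(wor(-106,-141.7,94),HY)
E
```

```text
t 24.9 p [ 0.5507 -0.1581  0.1885] yaw 9.4 F [-0.7  1.6 -0. ] M [0.02 0.05 0.03] w 69.3 q6 -2.21
[-115.2 -138.2  188.5]
shift [ 9.9 94.4 -4. ] turn [-0.4 -0.2 -0.4]
```

Call:
drive_tool(
  plan=[
    [9, 30, -2, 0, 0, 0, 70],
    [9, 60, -3, 0, 0, 0, 70],
    [9, 94, -3, 0, 0, 0, 70],
    [9, 94, -3, 0, 0, 0, 50],
    [9, 94, -3, 0, 0, 0, 35],
    [9, 94, -3, 0, 0, 0, 18],
    [9, 94, -3, 0, 0, 0, 18],
    [9, 94, -3, 0, 0, 0, 18],
    [9, 94, -3, 0, 0, 0, 18],
    [9, 94, -3, 0, 0, 0, 18],
  ],
  newtons=25,
)

```text
time: 25.9
position: [0.5631, -0.1591, 0.0997]
tool_rot: [-0.704, -0.059, 0.059, 0.705]
ft_force: [-1.0, 4.0, 6.1]
grip_width: 0.0236
```

Call:
drive_tool(
  plan=[
    [0, 0, 0, 0, 0, 0, 18],
    [0, 0, 0, 0, 0, 0, 18],
    [0, 0, 0, 0, 0, 0, 18],
    [0, -12, 1, 0, 0, 0, 18],
    [0, -25, 3, 0, 0, 0, 18],
    [0, -25, 3, 0, 0, 0, 18],
  ],
)

```text
time: 26.5
position: [0.5628, -0.1572, 0.1259]
tool_rot: [0.705, 0.06, -0.059, -0.704]
ft_force: [-0.9, -0.2, -1.5]
grip_width: 0.0238
```

```bash
python3 - <<'E'
from h import *
st();print(loc()); goal(wor(-106,-1.7,119),HY)
E
```

```text
t 26.5 p [ 0.5628 -0.1572  0.1259] yaw 9.6 F [-0.9 -0.2 -1.5] M [-0.25  0.07  0.01] w 23.8 q6 -2.2
[-103.1 -139.4  125.9]
shift [ -2.8   6.6 137.7] turn [0.1 0.  0. ]
```

Call:
drive_tool(
  plan=[
    [0, 0, 25, 0, 0, 0, 18],
    [0, 0, 50, 0, 0, 0, 18],
    [0, 0, 75, 0, 0, 0, 18],
    [0, 0, 100, 0, 0, 0, 18],
    [0, 0, 122, 0, 0, 0, 18],
    [0, 0, 138, 0, 0, 0, 18],
    [0, 0, 138, 0, 0, 0, 18],
    [0, 0, 138, 0, 0, 0, 18],
  ],
)

```text
time: 27.3
position: [0.5394, -0.0203, 0.124]
tool_rot: [-0.704, -0.059, 0.059, 0.705]
ft_force: [-0.2, 0.7, -1.4]
grip_width: 0.0236
```

```bash
python3 - <<'E'
from h import *
st();print(loc())
E
```

```text
t 27.3 p [ 0.5394 -0.0203  0.124 ] yaw 9.6 F [-0.2  0.7 -1.4] M [ 0.36 -0.08 -0.03] w 23.6 q6 -1.98
[-103.3   -0.4  124. ]
```

Call:
drive_tool(
  plan=[
    [0, 8, -1, 0, 0, 0, 18],
    [0, 16, -1, 0, 0, 0, 18],
    [0, 24, -1, 0, 0, 0, 18],
    [0, 26, -1, 0, 0, 0, 18],
    [0, 26, -1, 0, 0, 0, 18],
  ],
)

```text
time: 27.8
position: [0.5404, -0.0226, 0.0991]
tool_rot: [0.705, 0.06, -0.059, -0.704]
ft_force: [-1.2, 0.7, 10.7]
grip_width: 0.0236
```

```bash
python3 - <<'E'
from h import *
st();print(loc())
E
```

```text
t 27.8 p [ 0.5404 -0.0226  0.0991] yaw 9.6 F [-1.2  0.7 10.7] M [-0.04  0.48  0.02] w 23.6 q6 -1.99
[-102.7   -2.9   99.1]
```

Call:
drive_tool(
  plan=[
    [0, -1, 0, 0, 0, 0, 40],
    [0, -1, 0, 0, 0, 0, 60],
    [0, -1, 0, 0, 0, 0, 60],
    [0, -1, 0, 0, 0, 0, 60],
    [0, -1, 0, 0, 0, 0, 60],
    [0, -1, 0, 0, 0, 0, 60],
    [0, -50, 0, 0, 0, 0, 60],
    [0, -100, 0, 0, 0, 0, 60],
    [0, -125, 0, 0, 0, 0, 60],
    [0, -125, 0, 0, 0, 0, 60],
  ],
)

```text
time: 28.8
position: [0.5426, -0.0222, 0.2273]
tool_rot: [0.706, 0.063, -0.056, -0.703]
ft_force: [0.4, 0.5, -0.6]
grip_width: 0.06
```

```bash
python3 - <<'E'
from h import *
st();print(loc())
C=cam("wrist"); im=camera("wrist"); cv2.imwrite("pics/w15.png",im)
for t,z in(("keeper_head",.11),("counter_grip",.049)):
    for d in mark_of("wrist",t)[:2]: print(t,round(d["conf"],2),np.round(d["location"]),ray("wrist",[d["location"]],z,C)[0],loc(ray("wrist",[d["location"]],z,C)[0]))
u,v=np.round(proj("wrist",[wor(-70,138.4,56)],C)[0]).astype(int); print(u,v)
cr=im[v-35:v+35,u-45:u+45]
b=cv2.resize(im,(560,420)); k=cv2.resize(cr,(540,420),interpolation=cv2.INTER_CUBIC)
cv2.imwrite("pics/w15b.png",k)
E
```

```text
t 28.8 p [ 0.5426 -0.0222  0.2273] yaw 9.6 F [ 0.4  0.5 -0.6] M [ 0.01  0.04 -0.02] w 60.0 q6 -1.99
[-100.5   -2.9  227.3]
keeper_head 0.64 [254. 176.] [ 0.53774613 -0.02646501  0.11      ] [-106.    -6.3  110. ]
counter_grip 0.19 [262. 274.] [0.66805307 0.00428266 0.049     ] [27.6  2.3 49. ]
391 196
```

View pics/w15b.png

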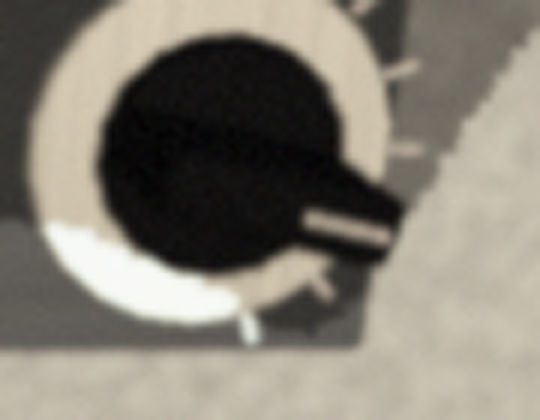

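The crop shows the knob disc centred near (220,155), with the bar toward the lower right and its white mark from (308,218) to (388,238).

```bash
python3 - <<'E'
from h import *
C=cam("wrist")
w=ray("wrist",[(346+308/6,161+218/6),(346+388/6,161+238/6)],.056,C); d=w[1]-w[0]; y=np.degrees(np.arctan2(d[1],d[0])); L=np.linalg.norm(d[:2])
disc=ray("wrist",[(346+220/6,161+155/6)],.026,C)[0]
c=w[1]-d/L*.022; print("mark yaw",y,"len",L,"ctr from mark",c,loc(c),"disc",disc,loc(disc),"nominal",wor(-70,138.4,49))
goal((*((c+disc)/2)[:2],.15),y-180)
E
```

```text
mark yaw 85.73985716923688 len 0.015496076271593372 ctr from mark [0.54216169 0.12167404 0.056     ] [-76.9 139.1  56. ] disc [0.5409327  0.12251317 0.026     ] [-78.  140.1  26. ] nominal [0.54909948 0.12218804 0.049     ]
shift [ 26.8  72.2 140.9] turn [ 1.000e-01  1.039e+02 -1.000e-01]
```

Call:
drive_tool(
  plan=[
    [-10, 20, 50, 0, 0, 0, 60],
    [-20, 40, 100, 0, 0, 0, 60],
    [-25, 50, 141, 0, 0, 0, 60],
    [-25, 50, 141, 0, 0, 0, 60],
    [-25, 50, 141, 0, 0, 0, 60],
  ],
)

```text
time: 29.45
position: [0.4898, 0.1142, 0.1712]
tool_rot: [0.705, 0.059, -0.062, -0.705]
ft_force: [-0.1, 0.3, -0.4]
grip_width: 0.0599
```

```bash
python3 - <<'E'
from h import *
st();print(loc())
C=cam("wrist"); im=camera("wrist"); cv2.imwrite("pics/w16.png",im)
for d in mark_of("wrist","counter_grip")[:3]: print(round(d["conf"],2),np.round(d["location"]),loc(ray("wrist",[d["location"]],.049,C)[0]))
cv2.imwrite("pics/w16b.png",cv2.resize(im[110:290,150:370],(733,600),interpolation=cv2.INTER_CUBIC))
E
```

```text
t 29.4 p [0.4898 0.1142 0.1712] yaw 9.8 F [-0.1  0.3 -0.4] M [ 0.09 -0.02 -0.03] w 59.9 q6 -1.73
[-129.8  140.4  171.2]
0.93 [256. 243.] [-71.7 140.1  49. ]
```

View pics/w16b.png

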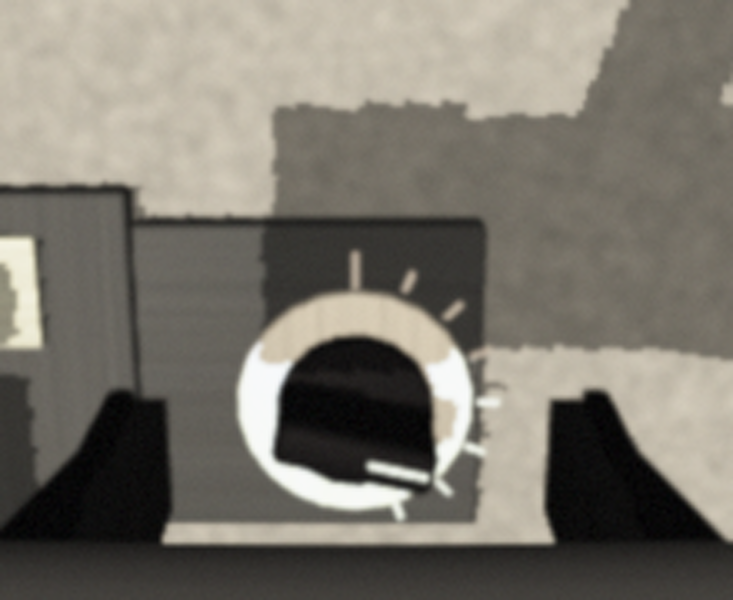

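The ring centre is at about (357,402). The bar's top runs from (278,452) to (432,485), with its mark at the right end. The longest tick, zero, is straight up at (355,268).

```bash
python3 - <<'E'
from h import *
C=cam("wrist"); k=3.332
p=lambda a,b:(150+a/k,110+b/k)
w=ray("wrist",[p(368,465),p(428,480),p(278,452),p(432,485),p(355,466)],.056,C)
for a,b in((0,1),(2,3)): d=w[b]-w[a]; print(np.degrees(np.arctan2(d[1],d[0])),np.linalg.norm(d))
print(w[4],loc(w[4]),(w[2]+w[3])/2)
goal((.546,.124,.15),-97)
E
```

```text
84.04690885730163 0.017258824680918335
86.2310459684912 0.043662557267548634
[0.55443471 0.12277882 0.056     ] [-64.6 138.1  56. ] [0.55522791 0.12302442 0.056     ]
shift [55.2 22.4  2.3] turn [  0.  106.6  -0. ]
```

Call:
drive_tool(
  plan=[
    [20, 0, -1, 0, 8, 0, 45],
    [40, 0, -2, 0, 16, 0, 45],
    [60, 0, -2, 0, 24, 0, 45],
    [60, 0, -2, 0, 32, 0, 45],
    [60, 0, -2, 0, 40, 0, 45],
    [60, 0, -2, 0, 48, 0, 45],
    [60, 0, -2, 0, 56, 0, 45],
    [60, 0, -2, 0, 64, 0, 45],
    [60, 0, -2, 0, 72, 0, 45],
    [60, 0, -2, 0, 80, 0, 45],
  ],
)

```text
time: 30.55
position: [0.5522, 0.1192, 0.1732]
tool_rot: [-0.576, 0.41, -0.41, 0.576]
ft_force: [0.2, -0.1, -0.4]
grip_width: 0.0446
```

Call:
drive_tool(
  plan=[
    [0, 0, 0, 0, 8, 0, 45],
    [0, 0, 0, 0, 16, 0, 45],
    [0, 0, 0, 0, 24, 0, 45],
    [0, 0, 0, 0, 25, 0, 45],
    [0, 0, 0, 0, 25, 0, 45],
  ],
)

```text
time: 31.05
position: [0.5517, 0.1199, 0.1731]
tool_rot: [0.476, -0.523, 0.523, -0.476]
ft_force: [0.6, -0.3, -0.8]
grip_width: 0.0448
```

```bash
python3 - <<'E'
from h import *
st();print(loc()); goal((.549,.1227,.036),-95)
E
```

```text
t 31.1 p [0.5517 0.1199 0.1731] yaw -95.4 F [ 0.6 -0.3 -0.8] M [-0.1   0.07  0.02] w 44.8 q6 0.11
[-67.8 135.7 173.1]
shift [ -2.5 137.1  -3.1] turn [-0.  -0.4  0. ]
```

Call:
drive_tool(
  plan=[
    [-2, 40, -3, 0, 0, 0, 45],
    [-2, 80, -3, 0, 0, 0, 45],
    [-2, 115, -3, 0, 0, 0, 45],
    [-2, 135, -3, 0, 0, 0, 45],
    [-2, 135, -3, 0, 0, 0, 30],
    [-2, 135, -3, 0, 0, 0, 15],
    [-2, 135, -3, 0, 0, 0, 8],
    [-2, 135, -3, 0, 0, 0, 8],
    [-2, 135, -3, 0, 0, 0, 8],
    [-2, 135, -3, 0, 0, 0, 8],
  ],
  newtons=15,
)

```text
time: 32.05
position: [0.5476, 0.1236, 0.0392]
tool_rot: [-0.476, 0.523, -0.523, 0.476]
ft_force: [-3.1, 0.5, 6.9]
grip_width: 0.0137
```

```bash
python3 - <<'E'
from h import *
st();print(loc())
E
```

```text
t 32.0 p [0.5476 0.1236 0.0392] yaw -95.4 F [-3.1  0.5  6.9] M [-0.09  0.56 -0.06] w 13.7 q6 0.12
[-71.2 140.1  39.2]
```

Call:
drive_tool(
  plan=[
    [0, -3, 0, 0, -8, 0, 8],
    [0, -3, 0, 0, -16, 0, 8],
    [0, -3, 0, 0, -24, 0, 8],
    [0, -3, 0, 0, -32, 0, 8],
    [0, -3, 0, 0, -40, 0, 8],
    [0, -3, 0, 0, -48, 0, 8],
    [0, -3, 0, 0, -56, 0, 8],
    [0, -3, 0, 0, -64, 0, 8],
    [0, -3, 0, 0, -72, 0, 8],
    [0, -3, 0, 0, -80, 0, 8],
  ],
)

```text
time: 33.05
position: [0.5474, 0.1235, 0.0399]
tool_rot: [0.701, -0.093, 0.092, -0.701]
ft_force: [0.1, 0.0, -9.0]
grip_width: 0.0139
```

```bash
python3 - <<'E'
from h import *
st();print(loc())
E
```

```text
t 33.0 p [0.5474 0.1235 0.0399] yaw -15.1 F [ 0.1  0.  -9. ] M [-0.16 -0.14 -0.07] w 13.9 q6 -1.28
[-71.4 139.9  39.9]
```

Call:
drive_tool(
  plan=[
    [0, 1.5, 0, 0, -8, 0, 8],
    [0, 1.5, 0, 0, -16, 0, 8],
    [0, 1.5, 0, 0, -22, 0, 8],
    [0, 1.5, 0, 0, -25, 0, 8],
    [0, 1.5, 0, 0, -27, 0, 8],
    [0, 1.5, 0, 0, -28, 0, 8],
    [0, 1.5, 0, 0, -28, 0, 8],
  ],
)

```text
time: 33.75
position: [0.5476, 0.1234, 0.0398]
tool_rot: [-0.703, -0.077, 0.078, 0.703]
ft_force: [-3.5, -1.3, 2.4]
grip_width: 0.0143
```

```bash
python3 - <<'E'
from h import *
st();print(loc())
E
```

```text
t 33.8 p [0.5476 0.1234 0.0398] yaw 12.5 F [-3.5 -1.3  2.4] M [-0.17  0.51 -0.39] w 14.3 q6 -1.77
[-71.3 139.9  39.8]
```

Call:
drive_tool(
  plan=[
    [0, 0, 0, 0, 0, 0, 30],
    [0, 0, 0, 0, 0, 0, 45],
    [0, 0, 0, 0, 0, 0, 45],
    [0, 0, 0, 0, 0, 0, 45],
    [0, 0, 0, 0, 0, 0, 45],
    [0, -50, 0, 0, 0, 0, 45],
    [0, -100, 0, 0, 0, 0, 45],
    [-25, -150, -40, 0, 0, 0, 45],
    [-55, -180, -80, 0, 0, 0, 45],
    [-55, -180, -80, 0, 0, 0, 45],
  ],
)

```text
time: 34.75
position: [0.5121, 0.0316, 0.2222]
tool_rot: [0.704, 0.079, -0.076, -0.702]
ft_force: [1.2, -0.1, -0.9]
grip_width: 0.0449
```

```bash
python3 - <<'E'
from h import *
st();print(loc())
im=camera("wrist"); a=camera("scene"); cv2.imwrite("pics/w17.png",im)
cv2.imwrite("pics/w17b.png",np.vstack([cv2.resize(im[60:300],(640,300),interpolation=cv2.INTER_CUBIC),cv2.resize(a[150:270,190:446],(640,300),interpolation=cv2.INTER_CUBIC)]))
E
```

```text
t 34.8 p [0.5121 0.0316 0.2222] yaw 12.6 F [ 1.2 -0.1 -0.9] M [0.1  0.03 0.04] w 44.9 q6 -1.95
[-121.6   55.2  222.2]
```

View pics/w17b.png

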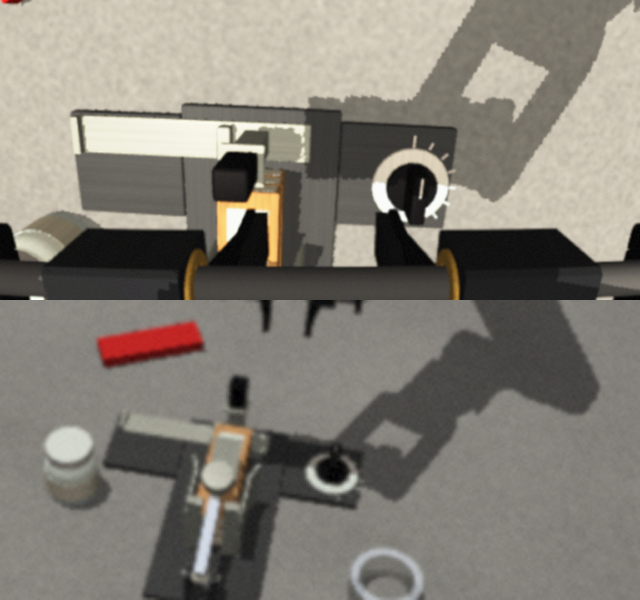

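The knob's mark (420,185) now lines up with the longest tick (415,143). The keeper stands past the hump, in front of the pile, which is straight. The jar, tape and red bar are untouched. One numeric check of keeper centring and carton positions remains.

```bash
python3 - <<'E'
from h import *
for n in("wrist","top","scene"):
    C=cam(n); im=camera(n)
    for t,z in(("keeper_head",.11),("counter_grip",.049),("hump",.03),("c0_center",.062),("tape",0),("jar",0)):
        for d in mark_of(n,t)[:3]: print(n,t,round(d["conf"],2),loc(ray(n,[d["location"]],z,C)[0]))
C=cartons("top",.072,"t18",amin=30)
h=cv2.cvtColor(cv2.imread("pics/w17.png"),cv2.COLOR_BGR2HSV)
C=cam("wrist"); m=(h[...,2]<45).astype(np.uint8); u,v=proj("wrist",[wor(-105,-2,132)],C)[0].astype(int); print(u,v)
n,l,s,_=cv2.connectedComponentsWithStats(m); print([list(map(int,x)) for x in s[1:] if x[4]>300])
e=np.vstack([proj("wrist",[wor(-105+a,b+y,132) for a in(-12,12) for b in(-12,12)],C) for y in(-2,)]); print(np.round(e))
E
```

```text
wrist keeper_head 0.75 [-105.6   -4.5  110. ]
wrist counter_grip 0.75 [-75.7 141.6  49. ]
wrist counter_grip 0.38 [-84.4 -15.3  49. ]
wrist hump 0.71 [-103.   -28.1   30. ]
wrist jar 0.8 [  18.3 -212.7    0. ]
top keeper_head 0.37 [ 74.2 213.1 110. ]
top counter_grip 0.6 [ 94.  217.7  49. ]
top counter_grip 0.4 [-1.6 -7.9 49. ]
top hump 0.18 [ 99.8 219.2  30. ]
top tape 0.8 [100.2 230.7   0. ]
top jar 0.78 [  10.9 -202.4    0. ]
scene keeper_head 0.72 [-90.   -3.1 110. ]
scene counter_grip 0.6 [-68.6 138.5  49. ]
scene hump 0.96 [-117.   -20.8   30. ]
scene hump 0.46 [-77.9   2.3  30. ]
scene tape 0.89 [106.4 216.9   0. ]
scene jar 0.76 [  24.5 -209.8    0. ]
[ 28. 110.] size [105. 125.] ctr [0.8507 0.6645 0.072 ] yaw 18.1 box [10 90 37 42]
[236. 165.] size [ 22. 114.] ctr [ 0.6677 -0.014   0.072 ] yaw 10.6 box [232 147  11  36]
[468. 372.] size [ 60. 147.] ctr [ 0.0556 -0.6914  0.072 ] yaw -89.8 box [443 361  52  23]
181 209
[[170, 182, 35, 39, 1014], [310, 191, 39, 49, 1203], [159, 228, 197, 50, 3237], [0, 239, 512, 145, 30129], [310, 244, 176, 89, 9528]]
[[166. 194.]
 [197. 196.]
 [167. 222.]
 [197. 224.]]
```

```bash
python3 -c "
from rig import *
print(hand_in())"
```

```text
the job is handed in; nothing more can be done
None
```

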